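Unlock the soaking pot and tip in the beads

ROBOT

A 6-joint arm with a two-finger parallel gripper is mounted at the origin on the work surface. World frame = base frame: x ahead of the robot, y to its left, z up, the work surface at z = 0. Lengths are in mm, angles in rad, forces in N, time in s.
With the tool pointing down it reaches from about 350 to 875 mm from the base axis. Payload 4.2 kg.
Tool frame: the origin (TCP) lies midway between the tips of the shut fingers; the grasp point (between the pads) lies 19 mm behind it (arm.tcp_to_grasp is the distance from the TCP to the grasp point, in mm); z points along the fingers, y is the line along which they close (so a half turn about z gives the same grasp; the last joint's range is limited). The gripper opens to 85 mm and grips with 20 to 120 N. Pads are 22 mm wide; open, the fingers measure 114 mm over their backs; the gripper's body (76 mm by 85 mm) begins 54 mm behind the grasp point. The pads swing forward as they close: fully open they stand 13 mm farther back than shut.
Start: joints at [-1.053, 0.385, 0.008, 0, -1.194, -0.259], TCP at [159.967, -604.16, 231.312] pointing down, gripper open.
Joint ranges: [-3.14, 3.14], [-1.21, 2.06], [-1.07, 1.41], [-3.16, 2.05], [-2.99, -0.16], [-3.1, 3.1]. Speed limits (rad/s): [2.79, 2.79, 3.14, 3.14, 3.14, 3.14].

INTERFACE

Orientations are given as a unit quaternion [x, y, z, w].
In Python, from bench import arm gives the robot as it stands.
- The arm moves only by the tool arm_command, never from a script. Its argument "rows" is a list of rows, each a list of 2 entries, a list of its own where there are three numbers: the shift along the tool's x, y, z as a fraction of full scale, then the turn, a rotation vector about the tool's x, y, z as a fraction of full scale. In form: [[[x, y, z], [wx, wy, wz]], ...]. A call has 1 to 5 rows; each row is the pose to reach, as a shift and turn from the pose commanded when the call began, along the tool's axes at that moment, turning the shorter way round; what a row does not reach only later rows make up. Full scale, the value 1, is 0.25 m for a shift and 180 degrees for a turn. A row lasts 1/10 s, in which the tool goes at most 50 mm and 8.59 degrees, less where a joint would pass 70% of its speed; a pose out of reach is approached as far as the arm can. A call with a number of a shift or a turn outside -1 to 1 is refused whole. A call with a gripper value outside its range is refused whole. "grip" is the opening, from 0 (shut) to 1 (fully open), set as the call begins (left out, the last holds). The fingers move at their own pace and stop on an object; the grip force is fixed at half the most. Time passes only in rows, so rows that repeat a pose let the fingers close. It gives the time, the measured TCP pose, the force, the opening and the grip force at its end, in the units of the state.
- arm.read_state(): the state, without advancing time (a new reading comes with each control period).
- arm.get_image(name): name is "scene" or "top" or "wrist"; returns (picture, depth): 480x640x3 uint8, blue, green, red; 480x640 float32, mm along the optical axis (not along the pixel's ray), 0 where there is no reading.
- arm.camera_info(name): a dict with "fx", "fy", "cx", "cy" (pixels), "k1" (the pictures are not rectified: a ray, as slopes to the right and down, at radius r is drawn at 1 + k1 r^2 times it, then the intrinsics apply), "extrinsics" (4x4, takes a point from camera to world coordinates). Camera axes: x right, y down, z forward; pixel columns grow to the right and rows downward; lengths in mm; the calibration is good to about 2 mm. A picture is of the moment at which its call begins: read the wrist's pose just before it. camera_info takes no time and is no camera call; for the wrist camera it gives the pose at the moment of the call.
- arm.job_done(): hands the job in; it is judged then, once.
Trained networks look in the newest picture that a camera, given by its name, has taken for a name from the list of things; names that differ only in an ending like _2 or _b are one class to them, and where a whole thing is asked for, a point or a joint stands for the part that bears it (a point fixed in the world has none). Each returns a list of dicts, best first, with "score" (0 to 1); they miss things now and then, are a little off and sometimes report something else, mostly with a low value. They report only what shows in the picture. A call takes as long as a camera call.
- arm.spot_in(camera, query): "position" ([column, row] in pixels, amid what is visible of it).
The state is a dict: "clock": time; "joints": joint angles; "joint_vel": joint speeds; "joint_efforts": joint torques, N m; "position": TCP position; "ee_rot": TCP orientation; "contact_force": force on the tool from outside, world axes, zero at the start; "wrist_torque": the same for the moment, N m; "gripper_width": finger opening in mm; "grasp_force": force on a finger pad.
Only numpy, scipy, OpenCV 4.12 (cv2) and the standard library are available. Lean on these libraries where they do the work, as an engineer would, in place of code of your own. Each camera call takes 0.05 s, during which the arm holds its last target. There are 200 camera calls.

TASK

Draw the locking pin up out of its bore beside the soaking pot and park it in the parking bracket: slide it in sideways through the open side of the slot, all the way in, with its collar between the two forks, and let it stand there. Then swing the pot's cover fully aside, tip all six beads out of their cup into the pot, and stand the empty cup upright on the bench. Leave the pin parked, the cover open and everything else on the bench where it stands.

Things in the scene. Friction and masses are not known exactly. Their poses are not given: they have to be found in the camera images.
- soaker: Soaking pot fixed to the bench: base plate 8 thick, open round steel pot, square bore block, pivot post. Origin on the bench under the pot's centre, z up. In this frame (mm): pot axis (0, 0), outer radius 62, wall 4, inner floor 12 high, rim 70 high; cover pivot (90, 0); bore (5, 92) in a block 36 x 36, top 73 high, hole 14 wide. The plate reaches from x -72 to 113, y -70 to 116.
- pot_floor (a point): Centre of the pot's inner floor, 12 mm above the bench.
- bore_mouth (a point): Centre of the top of the bore block's hole, 73 mm above the bench. The cover's ear (6 mm thick, 75 to 81 mm above the bench, hole 14 wide) lies over it while the cover is shut, and the pin goes down through both.
- pivot (a point): Cover's pivot axis (vertical), at the height of the cover's underside, 75 mm above the bench.
- cover (a joint): Angle of the flat grey swing cover about the vertical pivot, rad: 0 shut (locked by the pin), grows anticlockwise seen from above (its free end swings to the soaker's -y side) to a stop at 1.85. It stays where it is left. The cover is a disc of radius 70, 75 to 81 mm above the bench, its centre 90 mm from the pivot.
- cover_grip (a point): Top of the cover's upright round grip: diameter 16, 44 tall (81 to 125 mm above the bench), 140 mm from the pivot on the line through the disc's centre. Moves with the cover.
- pin: Plain steel locking pin, 105 mm long, standing in the bore at the start. Origin at its lower end, z along it to the top. Shaft diameter 12 from 0 to 50, round collar diameter 30 from 50 to 55, round grip stem diameter 16 from 55 to 105. At the start its collar lies on the cover's ear and the shaft goes 50 mm down.
- pin_collar (a point): On the pin's axis, at the underside of its collar (50 mm above its lower end).
- park: Aluminium parking bracket, fixed to the bench beside the soaking pot: a foot, an upright wall at x = +20 to +32 and two level forks, 46 wide over all, reaching from the wall to x = -24. Origin on the bench under the parked pin's axis, z up. The slot is open towards -x only; short flared lips in front of the forks reach to x = -35 and 89 mm high.
- park_seat (a point): Seat of the parked pin: on its axis, on top of the lower fork, 70 mm above the bench; the collar's underside comes to rest here. Lower fork 64 to 70 mm high, slot 17 wide for the shaft, closed at x = +8. Upper fork 81 to 85 mm high, slot 23 wide for the stem. The collar fits the 11 mm gap between them and cannot pass a fork from above.
- cup: Grey plastic tapered cup with the six beads in it: 75 mm tall, outer diameter 54 at the foot and 68 at the rim, wall 3. Origin at the centre of its foot, z up to the mouth.
- cup_rim (a point): Centre of the cup's mouth, 75 mm above its foot.
- bead0: Chunky round clay bead, terracotta, 16 mm across, in the cup at the start. Origin at its centre.
- bead1: Chunky round clay bead, terracotta, 16 mm across, in the cup at the start. Origin at its centre.
- bead2: Chunky round clay bead, terracotta, 16 mm across, in the cup at the start. Origin at its centre.
- bead3: Chunky round clay bead, terracotta, 16 mm across, in the cup at the start. Origin at its centre.
- bead4: Chunky round clay bead, terracotta, 16 mm across, in the cup at the start. Origin at its centre.
- bead5: Chunky round clay bead, terracotta, 16 mm across, in the cup at the start. Origin at its centre.
- bottle: Bystander: white plastic bottle, diameter 60, 150 tall. Origin under its centre.
- jar: Bystander: glass jar with a grey cap, diameter 66, 85 tall. Origin under its centre.
- mug: Bystander: empty white mug, diameter 72, 75 tall, handle at its +y. Origin under its centre.
- tape: Bystander: roll of tape lying flat, diameter 90, 22 thick. Origin under its centre.
- brush: Bystander: brush lying flat, 160 mm long along its x. Origin under its centre.
- vase: Bystander: small mended terracotta vase, diameter 92, 110 tall. Origin under its centre.

How it is judged:
By the outcome, as a careful person would: the job done as asked, in the order asked, and still so for the second after the job is handed in, with the robot touching nothing.
It also fails if it takes over 72 s, if anything falls off the work surface, if the arm or the gripper's body presses on something with over 40 N, if the wrist force passes 120 N, or if a joint passes its speed limit or range.

## Working session

There is one attempt and no reset: what is moved stays moved. The work goes in short steps, Python scripts to look and compute and a tool call to move; the robot and the scene stay as the last step left them, time stands still between calls to the robot, and variables do not carry over. Pictures are saved under pics/ and viewed, at most 10 in all, crops included, and the job is handed in when it is done.

Besides the shell and the picture viewer there is one more tool, called after ">>>" by a JSON object that holds its "api" and its "payload", one argument or row to a line. arm_command: Moves the arm, as the interface text tells. Shift numbers are shares of 0.25 m and turn numbers shares of 180 degrees, none past 1 either way. Its arguments: {"type":"object","properties":{"rows":{"type":"array","items":{"type":"array"}},"grip":{"type":"number"}},"required":["rows"]}

```bash
ls; mkdir -p pics
cat > h.py <<'E'
import numpy as np, cv2
from bench import arm
from scipy.spatial.transform import Rotation as R
def ray(c,u,v):
    K=np.array([[c["fx"],0,c["cx"]],[0,c["fy"],c["cy"]],[0,0,1.]])
    return cv2.undistortPoints(np.array([[[u,v]]],float),K,np.array([c["k1"],0,0,0.]),None,None,None) if 0 else _u(c,u,v)
def _u(c,u,v):
    x,y=(np.asarray(u,float)-c["cx"])/c["fx"],(np.asarray(v,float)-c["cy"])/c["fy"]
    a,b=x,y
    for _ in range(10):
        s=1+c["k1"]*(a*a+b*b); a,b=x/s,y/s
    return a,b
def world(c,u,v,z):
    a,b=_u(c,u,v); E=np.array(c["extrinsics"])
    return np.stack([a*z,b*z,np.asarray(z,float)*np.ones_like(a)],-1)@E[:3,:3].T+E[:3,3]
def at_h(c,u,v,h):
    a,b=_u(c,u,v); E=np.array(c["extrinsics"]); d=E[:3,:3]@np.array([a,b,1.]); return E[:3,3]+d*(h-E[2,3])/d[2]
def proj(c,p):
    E=np.array(c["extrinsics"]); q=E[:3,:3].T@(np.asarray(p,float)-E[:3,3]); a,b=q[0]/q[2],q[1]/q[2]; s=1+c["k1"]*(a*a+b*b)
    return a*s*c["fx"]+c["cx"],b*s*c["fy"]+c["cy"]
def cloud(name):
    c=arm.camera_info(name); im,d=arm.get_image(name); v,u=np.mgrid[:480,:640]
    return im,d,world(c,u,v,d),c
def rel(pos,rot=None):
    "command shift & turn from measured pose"
    s=arm.read_state(); q=R.from_quat(s["ee_rot"]); sh=q.inv().apply(np.asarray(pos)-s["position"])/250
    t=(q.inv()*rot).as_rotvec()/np.pi if rot is not None else np.zeros(3)
    return sh.round(4),t.round(4)
E
cat > a.py <<'E'
from h import *
s=arm.read_state(); print(s["position"],s["ee_rot"],s["gripper_width"],s["clock"])
for n in("top","scene"):
    im,d,P,c=cloud(n); cv2.imwrite(f"pics/{n}0.png",im); np.savez(f"{n}0.npz",d=d,P=P)
    print(n,c["fx"],c["k1"],np.array(c["extrinsics"]).round(2).tolist())
    for q in["soaker","cover","cover_grip","pin","park","cup","bottle","jar","mug","tape","brush","vase","bead0"]:
        for r in arm.spot_in(n,q)[:2]:
            u,v=r["position"]; k=(min(max(int(v),0),479),min(max(int(u),0),639)); print(q,round(r["score"],2),np.round([u,v]),P[k].round(0))
E
python3 a.py
```

```text
pics
[ 159.82212479 -603.61893382  230.22809056] [-1.28951103e-01  9.91650357e-01  1.07140428e-03 -1.83736788e-04] 85.66556742273431 0.0
top 546.8155503757883 -0.07777218053743574 [[0.01, -1.0, 0.06, 448.84], [-1.0, -0.0, 0.03, 5.57], [-0.03, -0.06, -1.0, 1245.52], [0.0, 0.0, 0.0, 1.0]]
soaker 0.83 [319. 245.] [516.  46.  81.]
cover 0.59 [325. 250.] [506.  33.  77.]
cover_grip 0.63 [324. 247.] [512.  35.  80.]
pin 0.46 [286. 253.] [496. 109. 136.]
park 0.82 [251. 269.] [465. 200.  11.]
park 0.48 [324. 246.] [516.  33.  84.]
cup 0.22 [516. 238.] [ 540. -398.   17.]
bottle 0.69 [476. 291.] [ 421. -279.  118.]
jar 0.96 [157. 257.] [491. 393.  84.]
mug 0.8 [387. 290.] [ 420. -108.    5.]
tape 0.68 [418. 261.] [ 488. -179.   -1.]
brush 0.74 [451. 196.] [ 632. -249.   21.]
brush 0.74 [322. 244.] [520.  39.  81.]
vase 0.97 [241. 214.] [579. 209. 108.]
bead0 0.67 [320. 242.] [525.  44.  82.]
scene 586.9301586220506 -0.05916473762470612 [[-0.36, 0.76, -0.54, 1185.57], [0.93, 0.29, -0.2, 280.94], [0.0, -0.57, -0.82, 1097.05], [0.0, 0.0, 0.0, 1.0]]
cover 0.81 [323. 228.] [514.  22.  81.]
cover 0.29 [366. 226.] [499. 113. 118.]
cover_grip 0.69 [333. 253.] [566.  64.  82.]
cover_grip 0.56 [365. 230.] [498. 112.  98.]
pin 0.47 [363. 227.] [485. 103.  87.]
park 0.62 [407. 247.] [492. 202.  75.]
cup 0.72 [161. 192.] [ 512. -390.   16.]
cup 0.47 [279. 188.] [ 397. -136.   11.]
bottle 0.95 [213. 160.] [ 438. -273.  102.]
jar 0.62 [499. 288.] [522. 404.  78.]
jar 0.42 [322. 230.] [515.  22.  79.]
mug 0.75 [281. 188.] [ 390. -131.    6.]
tape 0.74 [233. 220.] [ 513. -199.    2.]
brush 0.84 [190. 250.] [ 633. -245.   22.]
vase 0.83 [403. 290.] [603. 226.  92.]
vase 0.39 [328. 255.] [563.  54.  64.]
```

```bash
python3 -c "
import cv2
a=cv2.imread('pics/top0.png');cv2.imwrite('pics/topc.png',cv2.resize(a[170:330,130:400],None,fx=2.96,fy=2.96,interpolation=cv2.INTER_CUBIC))
b=cv2.imread('pics/scene0.png');cv2.imwrite('pics/scc.png',cv2.resize(b[140:340,120:520],None,fx=2,fy=2,interpolation=cv2.INTER_CUBIC))"
```

```text
(no output)
```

View pics/topc.png

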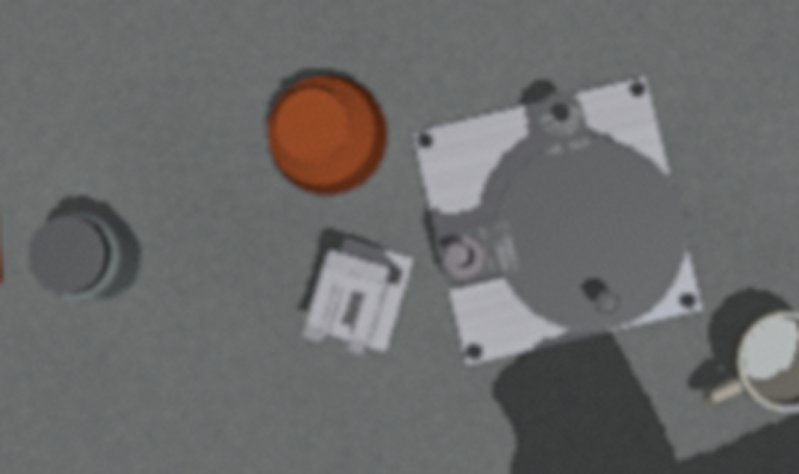

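View pics/scc.png

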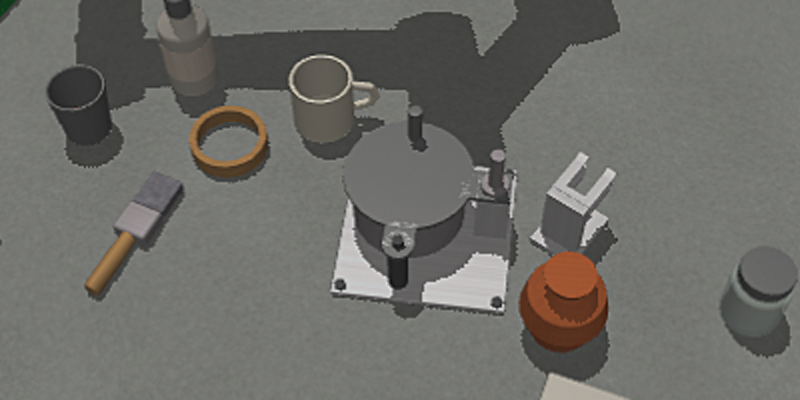

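The top view shows the soaker with its pivot facing away from the robot and the bore on the left. The pin is at crop (463,252) and the cover grip at (600,295). The park slot opens towards the robot at crop (335,345), and the vase is close behind it. In the scene view the cup is at crop (80,105), with the bottle between it and the robot.

```bash
cat > m.py <<'E'
from h import *
T=np.load("top0.npz")["P"]; S=np.load("scene0.npz")["P"]
def box(P,x0,x1,y0,y1,z0,z1): return P[(P[...,0]>x0)&(P[...,0]<x1)&(P[...,1]>y0)&(P[...,1]<y1)&(P[...,2]>z0)&(P[...,2]<z1)]
def mid(q): return ((q.min(0)+q.max(0))/2).round(1),q.mean(0).round(1),len(q)
for n,P in(("T",T),("S",S)):
    print(n)
    print("bench z",np.median(box(P,600,750,0,60,-20,20)[:,2]), 'cover z',np.median(box(P,480,540,10,50,70,95)[:,2]))
    for nm,b in dict(pintop=(460,530,85,140,127,145),griptop=(440,500,-10,40,112,135),disc=(420,640,-60,100,76,86),cup=(470,590,-450,-340,60,90),forks=(420,520,150,240,78,92),bottle=(390,470,-330,-240,100,170),vase=(530,640,150,270,85,125)).items():
        q=box(P,*b)
        if len(q): print(nm,*mid(q))
    q=box(P,420,520,150,240,78,92)
    if len(q): print("forks rect",cv2.minAreaRect(q[:,:2].astype(np.float32)))
    q=box(P,400,680,-80,170,2,15); 
    print("plate rect",cv2.minAreaRect(cv2.convexHull(q[:,:2].astype(np.float32))))
# plate by colour in top
im=cv2.imread("pics/top0.png"); m=((im.min(2)>135)).astype(np.uint8); m[:,:265]=0;m[:,372:]=0;m[:190]=0;m[300:]=0
m=cv2.morphologyEx(m,cv2.MORPH_OPEN,np.ones((3,3)))
c=arm.camera_info("top")
v,u=np.nonzero(m); q=np.array([at_h(c,a,b,8)[:2] for a,b in zip(u,v)],np.float32); r=cv2.minAreaRect(q); print("plate colour",r,cv2.boxPoints(r).round(0).tolist())
E
python3 m.py
```

```text
T
bench z 0.8177248759266149 cover z 81.37183455260174
pintop [491.3 112.1 135.6] [490.9 112.6 136.4] 48
griptop [459.5  11.  125.1] [459.5  10.7 125.5] 46
disc [525.4  26.4  81. ] [513.   25.3  81.4] 3480
cup [ 530.2 -375.8   71. ] [ 530.2 -380.3   71.6] 267
forks [457.7 197.6  84.8] [462.9 196.5  85.4] 457
bottle [ 418.5 -291.1  128.3] [ 418.2 -286.7  122.6] 600
vase [583.8 219.9 100.8] [582.2 218.4 106.3] 580
forks rect ((457.8218078613281, 198.12918090820312), (46.9332275390625, 66.07401275634766), 73.74049377441406)
plate rect ((539.931884765625, 45.294456481933594), (279.6566162109375, 249.20794677734375), 0.0747252106666565)
S
bench z 0.6397103111667093 cover z 81.48059957969576
pintop [492.3 114.5 133.8] [494.3 115.2 135.4] 56
griptop [461.2  12.5 121.3] [462.9  13.3 122.4] 58
disc [525.5  27.1  81. ] [517.5  27.9  81.5] 2937
cup [ 528.9 -374.7   70.7] [ 528.6 -374.4   69.9] 341
forks [460.1 199.5  84.9] [465.9 198.6  85.5] 434
bottle [ 419.1 -287.7  127.7] [ 425.  -283.3  123.9] 515
vase [587.7 222.1 100.7] [589.7 222.8 104.1] 705
forks rect ((459.6867370605469, 200.176513671875), (46.51548385620117, 68.39146423339844), 73.35823059082031)
plate rect ((539.9937744140625, 44.93592834472656), (249.7972412109375, 279.9046325683594), 89.99354553222656)
plate colour ((518.4990234375, 64.86499786376953), (183.71981811523438, 216.8087615966797), 13.739819526672363) [[404.0, 148.0], [455.0, -62.0], [633.0, -19.0], [582.0, 192.0]]
```

>>> {"api": "arm_command", "payload": {
  "rows": [
    [[-0.6, 0.72, 0], [0, 0, 0]],
    [[-0.6, 0.72, 0], [0, 0, 0]],
    [[-0.6, 0.72, 0], [0, 0, 0]],
    [[-0.6, 0.72, 0], [0, 0, 0]],
    [[-0.6, 0.72, 0], [0, 0, 0]]
  ],
  "grip": 0.55
}}

```text
clock: 1.9
position: [259.4, -389.4, 231.6]
ee_rot: [-0.13, 0.992, -0.0, 0.0]
contact_force: [0.5, -0.0, -0.0]
gripper_width: 47.5
grasp_force: 0.0
```

>>> {"api": "arm_command", "payload": {
  "rows": [
    [[-0.6, 0.72, 0], [0, 0, 0]],
    [[-0.6, 0.72, 0], [0, 0, 0]],
    [[-0.6, 0.72, 0], [0, 0, 0]],
    [[-0.6, 0.72, 0], [0, 0, 0]],
    [[-0.6, 0.72, 0], [0, 0, 0]]
  ]
}}

```text
clock: 2.4
position: [358.6, -177.1, 231.9]
ee_rot: [-0.13, 0.992, -0.0, 0.001]
contact_force: [0.5, -0.3, 0.3]
gripper_width: 46.7
grasp_force: 0.0
```

>>> {"api": "arm_command", "payload": {
  "rows": [
    [[-0.6, 0.72, 0], [0, 0, 0.173]],
    [[-0.6, 0.72, 0], [0, 0, 0.173]],
    [[-0.6, 0.72, 0], [0, 0, 0.173]],
    [[-0.6, 0.72, 0], [0, 0, 0.173]],
    [[-0.6, 0.72, 0], [0, 0, 0.173]]
  ]
}}

```text
clock: 2.9
position: [450.8, 20.6, 231.8]
ee_rot: [0.143, 0.99, 0.0, 0.001]
contact_force: [0.5, 0.5, -0.1]
gripper_width: 46.8
grasp_force: 0.0
```

```bash
cat > w.py <<'E'
from h import *
import sys
s=arm.read_state(); im,d,P,c=cloud("wrist"); cv2.imwrite("pics/"+sys.argv[1]+".png",im); np.savez("w.npz",P=P)
print(s["position"].round(1) if hasattr(s["position"],"round") else s["position"],R.from_quat(s["ee_rot"]).as_matrix().round(3).tolist(),[round(x,3) for x in s["joints"]],s["clock"])
def box(x0,x1,y0,y1,z0,z1): return P[(P[...,0]>x0)&(P[...,0]<x1)&(P[...,1]>y0)&(P[...,1]<y1)&(P[...,2]>z0)&(P[...,2]<z1)]
for nm,b in dict(pintop=(460,530,85,140,130,142),griptop=(440,500,-10,40,118,131),forks=(420,520,150,240,81,90),disc=(420,640,-60,100,77,86)).items():
    q=box(*b)
    if len(q): print(nm,((q.min(0)+q.max(0))/2).round(1),q.mean(0).round(1),len(q),cv2.minAreaRect(q[:,:2].astype(np.float32)))
E
python3 w.py w1
```

```text
[450.8  20.6 231.8] [[-0.959, 0.284, 0.001], [0.284, 0.959, 0.0], [-0.001, 0.001, -1.0]] [np.float64(0.408), np.float64(0.084), np.float64(-0.394), np.float64(0.0), np.float64(-1.092), np.float64(-2.267)] 2.9
pintop [491.3 112.8 134. ] [490.2 112.3 135.5] 497 ((490.8694763183594, 112.8603286743164), (15.786279678344727, 14.787946701049805), 74.78668212890625)
griptop [459.6  10.9 122.5] [458.9  11.3 124.5] 465 ((459.5585021972656, 11.020864486694336), (14.916862487792969, 15.437474250793457), 30.436115264892578)
forks [458.4 198.   85.2] [461.3 196.3  85.1] 3875 ((458.5344543457031, 198.2013702392578), (48.37016677856445, 66.23269653320312), 74.02935028076172)
disc [523.   26.5  81.5] [503.4  24.9  81.2] 20686 ((507.5643005371094, 23.230384826660156), (139.20083618164062, 144.5970458984375), 51.66988754272461)
```

View pics/w1.png

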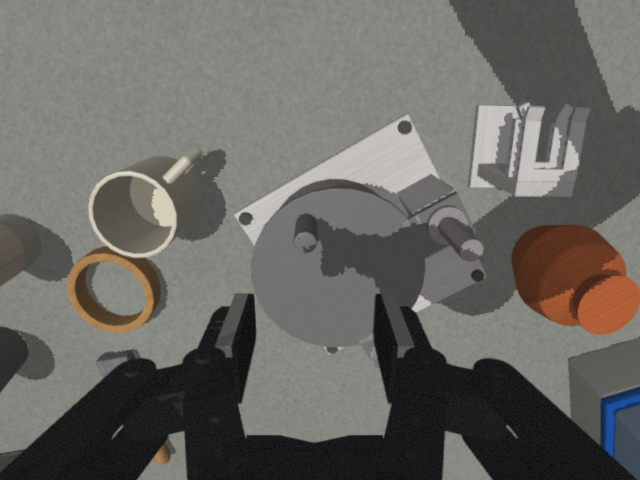

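The wrist view shows the pin top at (470,245), the cover grip at (305,225) and the park fork slot at (550,150). These agree with the top camera to within about 1 mm.

>>> {"api": "arm_command", "payload": {
  "rows": [
    [[-0.05, 0.4, 0], [0, 0, 0]],
    [[-0.05, 0.4, 0], [0, 0, 0]],
    [[-0.05, 0.4, 0.3], [0, 0, 0]],
    [[-0.05, 0.4, 0.4], [0, 0, 0]],
    [[-0.05, 0.4, 0.4], [0, 0, 0]]
  ]
}}

```text
clock: 3.45
position: [485.9, 109.6, 125.4]
ee_rot: [0.142, 0.99, -0.004, -0.006]
contact_force: [-1.4, -1.1, -0.4]
gripper_width: 46.6
grasp_force: 0.0
```

```bash
python3 w.py w2; python3 -c "
from h import *
print(rel([491,112.8,106]))"
```

```text
[485.9 109.6 125.4] [[-0.959, 0.282, -0.014], [0.282, 0.96, -0.006], [0.011, -0.01, -1.0]] [np.float64(0.547), np.float64(0.288), np.float64(-0.435), np.float64(-0.002), np.float64(-0.863), np.float64(-2.402)] 3.45
pintop [484.5 112.5 136. ] [486.5 113.4 135.9] 2326 ((485.9563293457031, 109.13123321533203), (57.538726806640625, 24.839916229248047), 73.55007934570312)
griptop [459.9  11.6 122.5] [459.   13.1 123.9] 1230 ((459.75323486328125, 11.215843200683594), (15.619471549987793, 16.149518966674805), 30.850547790527344)
forks [458.4 198.1  85.5] [461.3 196.8  85.3] 9629 ((458.67547607421875, 198.2857208251953), (47.24802017211914, 66.64229583740234), 73.952880859375)
disc [514.9  26.   81.5] [492.   36.1  81.2] 28134 ((508.2054138183594, 22.45441436767578), (140.53073120117188, 139.70950317382812), 63.35383605957031)
(array([-0.0059,  0.0117,  0.0931]), array([0., 0., 0.]))
```

>>> {"api": "arm_command", "payload": {
  "rows": [
    [[0, 0, 0.1], [0, 0, 0]],
    [[0, 0, 0.1], [0, 0, 0]],
    [[0, 0, 0.1], [0, 0, 0]],
    [[0, 0, 0.1], [0, 0, 0]]
  ]
}}

```text
clock: 3.9
position: [492.0, 112.0, 108.8]
ee_rot: [0.142, 0.99, 0.001, 0.002]
contact_force: [0.2, -0.1, 0.0]
gripper_width: 47.1
grasp_force: 0.0
```

>>> {"api": "arm_command", "payload": {
  "rows": [
    [[0, 0, 0], [0, 0, 0]],
    [[0, 0, 0], [0, 0, 0]],
    [[0, 0, 0], [0, 0, 0]],
    [[0, 0, 0], [0, 0, 0]],
    [[0, 0, 0], [0, 0, 0]]
  ],
  "grip": 0
}}

```text
clock: 4.4
position: [491.3, 112.0, 107.3]
ee_rot: [0.142, 0.99, 0.001, 0.001]
contact_force: [-1.1, 1.7, 6.1]
gripper_width: 14.0
grasp_force: 58.6
```

>>> {"api": "arm_command", "payload": {
  "rows": [
    [[0, 0, -0.08], [0, 0, 0]],
    [[0, 0, -0.16], [0, 0, 0]],
    [[0, 0, -0.24], [0, 0, 0]],
    [[0, 0, -0.28], [0, 0, 0]],
    [[0, 0, -0.28], [0, 0, 0]]
  ]
}}

```text
clock: 4.9
position: [490.9, 111.6, 177.1]
ee_rot: [0.142, 0.99, 0.001, 0.001]
contact_force: [0.2, 0.3, -1.6]
gripper_width: 14.5
grasp_force: 59.1
```

```bash
python3 w.py w3; python3 -c "
from h import *
a=np.radians(-16.1);o=np.array([459.9,197.8]);x=np.array([np.cos(a),np.sin(a)])
for xl,z in((-75,176),(-75,99),(0,99)): print(rel([*(o+xl*x),z]))
im,d,P,c=cloud('scene'); cv2.imwrite('pics/s3.png',cv2.resize(im[140:300,280:480],None,fx=3.5,fy=3.5))"
```

```text
[490.9 111.6 177.1] [[-0.96, 0.281, 0.002], [0.281, 0.96, 0.001], [-0.001, 0.001, -1.0]] [np.float64(0.547), np.float64(0.227), np.float64(-0.367), np.float64(0.0), np.float64(-0.975), np.float64(-2.402)] 4.9
griptop [459.9  10.1 122.5] [459.4  11.5 124.1] 776 ((459.7646484375, 10.312870025634766), (15.56650161743164, 15.831923484802246), 79.79222106933594)
forks [458.1 198.3  85.1] [461.7 196.8  85.3] 6212 ((458.6766052246094, 198.31044006347656), (47.047149658203125, 66.61833190917969), 73.76373291015625)
disc [503.   25.9  81.5] [498.4  25.1  81.2] 25814 ((499.8716735839844, 17.99065399169922), (121.82198333740234, 148.44650268554688), 46.04673385620117)
(array([5.136e-01, 2.965e-01, 3.000e-04]), array([0., 0., 0.]))
(array([0.5135, 0.2964, 0.3083]), array([0., 0., 0.]))
(array([0.2135, 0.2977, 0.3081]), array([0., 0., 0.]))
```

View pics/s3.png

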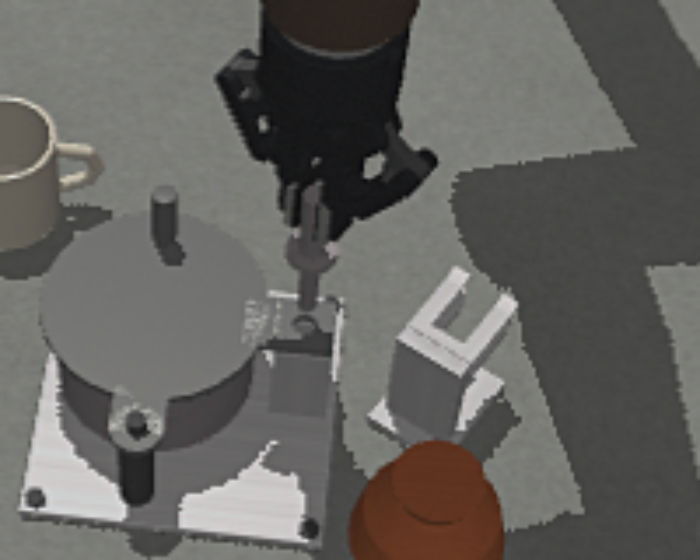

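The pin is clear of the ear and hangs upright in the fingers at (310,265), so I can bring it in front of the slot.

>>> {"api": "arm_command", "payload": {
  "rows": [
    [[0.17, 0.1, 0], [0, 0, 0]],
    [[0.34, 0.2, 0], [0, 0, 0]],
    [[0.51, 0.297, 0], [0, 0, 0]],
    [[0.512, 0.297, 0.15], [0, 0, 0]],
    [[0.512, 0.297, 0.29], [0, 0, 0]]
  ]
}}

```text
clock: 5.5
position: [387.2, 219.9, 102.8]
ee_rot: [0.14, 0.99, 0.001, 0.0]
contact_force: [0.7, 0.2, -1.0]
gripper_width: 14.1
grasp_force: 59.2
```

>>> {"api": "arm_command", "payload": {
  "rows": [
    [[0, 0, 0], [0, 0, 0]],
    [[0, 0, 0], [0, 0, 0]],
    [[0, 0, 0], [0, 0, 0]]
  ]
}}

```text
clock: 5.8
position: [389.6, 219.2, 105.0]
ee_rot: [0.142, 0.99, 0.001, 0.001]
contact_force: [-0.1, 1.0, -0.1]
gripper_width: 14.0
grasp_force: 59.2
```

```bash
python3 w.py w4; python3 -c "
from h import *
a=np.radians(-16.2);o=np.array([460.1,197.9]);x=np.array([np.cos(a),np.sin(a)])
for xl,z in((-75,99.3),(0,99.3)): print(rel([*(o+xl*x),z]))
P=np.load('w.npz')['P']
# pin collar region in wrist cloud
m=(P[...,2]>60)&(P[...,2]<84)&(np.hypot(P[...,0]-388,P[...,1]-219)<25); q=P[m]; print(len(q),q.min(0) if len(q) else 0,q.max(0) if len(q) else 0)"
```

```text
[389.6 219.2 105. ] [[-0.96, 0.281, 0.002], [0.281, 0.96, 0.001], [-0.001, 0.002, -1.0]] [np.float64(0.878), np.float64(0.23), np.float64(-0.589), np.float64(0.001), np.float64(-0.75), np.float64(-2.735)] 5.8
forks [461.7 196.6  83.9] [467.3 195.8  84.7] 1222 ((463.40655517578125, 196.94375610351562), (30.70415687561035, 30.82386589050293), 72.97653198242188)
disc [447.9  24.7  81.5] [445.9  24.6  80.8] 1347 ((446.7553405761719, 24.01692008972168), (18.2417049407959, 55.72691345214844), 7.951482772827148)
(array([ 0.0057, -0.0036,  0.0236]), array([0., 0., 0.]))
(array([-0.2943, -0.0029,  0.024 ]), array([0., 0., 0.]))
841 [374.27257124 204.5687769   78.12437948] [395.37263957 234.1471359   83.99929826]
```

View pics/w4.png

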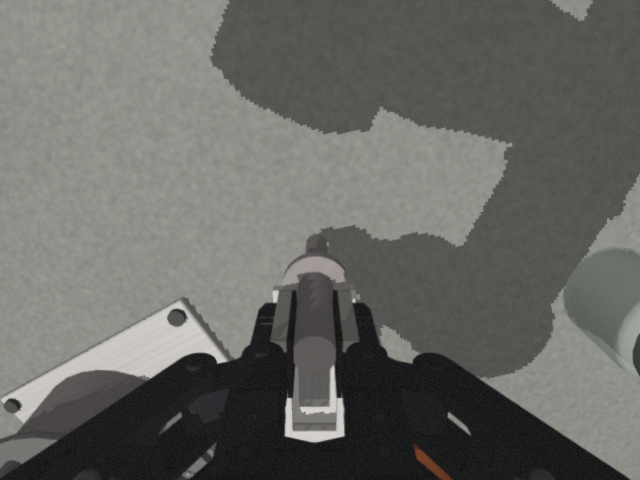

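The pin hangs upright, its collar top is at 84 mm as expected, and the slot lies straight behind it in line. I'll lower it to entry height, then slide it in.

>>> {"api": "arm_command", "payload": {
  "rows": [
    [[0.004, -0.003, 0.023], [0, 0, 0]],
    [[0, -0.003, 0.023], [0, 0, 0]],
    [[0, -0.003, 0.023], [0, 0, 0]]
  ]
}}

```text
clock: 6.15
position: [388.6, 217.9, 98.3]
ee_rot: [0.142, 0.99, 0.0, 0.0]
contact_force: [0.5, -0.5, -1.9]
gripper_width: 14.1
grasp_force: 59.2
```

>>> {"api": "arm_command", "payload": {
  "rows": [
    [[-0.05, 0, 0], [0, 0, 0]],
    [[-0.1, 0, 0], [0, 0, 0]],
    [[-0.14, 0, 0], [0, 0, 0]],
    [[-0.17, 0, 0], [0, 0, 0]],
    [[-0.2, 0, 0], [0, 0, 0]]
  ]
}}

```text
clock: 6.65
position: [437.2, 203.5, 97.9]
ee_rot: [0.142, 0.99, -0.0, -0.0]
contact_force: [0.0, -1.0, -1.5]
gripper_width: 14.3
grasp_force: 59.2
```

>>> {"api": "arm_command", "payload": {
  "rows": [
    [[-0.03, 0, 0], [0, 0, 0]],
    [[-0.06, 0, 0], [0, 0, 0]],
    [[-0.08, 0, 0], [0, 0, 0]],
    [[-0.095, 0, 0], [0, 0, 0]],
    [[-0.095, 0, 0], [0, 0, 0]]
  ]
}}

```text
clock: 7.15
position: [459.5, 197.2, 98.0]
ee_rot: [0.142, 0.99, 0.0, 0.0]
contact_force: [-0.1, -0.2, -1.9]
gripper_width: 13.9
grasp_force: 59.2
```

```bash
python3 -c "
from h import *
s=arm.read_state();print(s['position'],s['contact_force'])
a=np.radians(-16.2);o=np.array([460.1,197.9]);x=np.array([np.cos(a),np.sin(a)])
print(rel([*o,99.3]))
im,d,P,c=cloud('scene'); cv2.imwrite('pics/s5.png',cv2.resize(im[170:300,340:480],None,fx=5,fy=4.6))"
```

```text
[459.50700388 197.19159705  98.04486176] [-0.10577718 -0.17159657 -1.86261811]
(array([-0.0015,  0.0034, -0.005 ]), array([0., 0., 0.]))
```

View pics/s5.png

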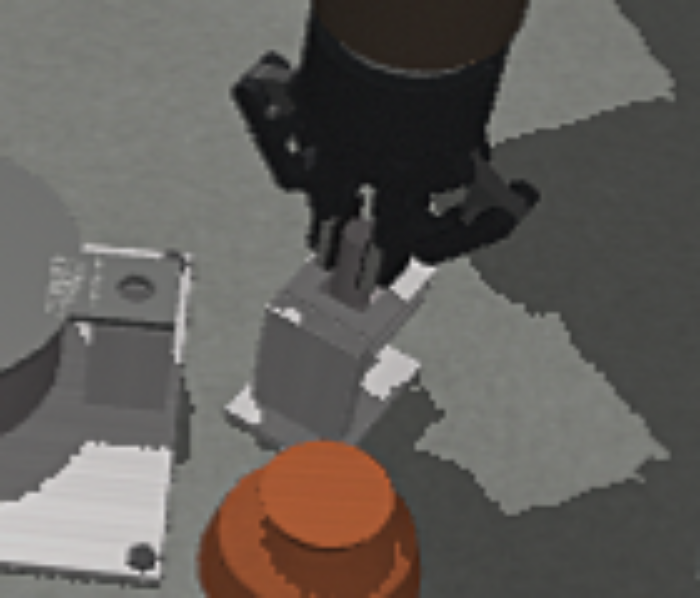

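The stem stands in the slot between the forks with no contact force. I'll nudge it home, lower it onto the seat and release.

>>> {"api": "arm_command", "payload": {
  "rows": [
    [[-0.005, 0.002, 0.003], [0, 0, 0]],
    [[-0.005, 0.002, 0.006], [0, 0, 0]],
    [[-0.005, 0.002, 0.006], [0, 0, 0]],
    [[-0.005, 0.002, 0.006], [0, 0, 0]]
  ]
}}

```text
clock: 7.6
position: [460.4, 197.4, 96.6]
ee_rot: [0.142, 0.99, -0.0, -0.0]
contact_force: [-0.8, 1.0, -0.0]
gripper_width: 13.9
grasp_force: 59.2
```

>>> {"api": "arm_command", "payload": {
  "rows": [
    [[-0.005, 0.002, 0.003], [0, 0, 0]],
    [[-0.005, 0.002, 0.003], [0, 0, 0]],
    [[-0.005, 0.002, 0.003], [0, 0, 0]],
    [[-0.005, 0.002, 0.003], [0, 0, 0]]
  ],
  "grip": 0.4
}}

```text
clock: 8.0
position: [461.9, 197.6, 95.9]
ee_rot: [0.142, 0.99, 0.0, 0.0]
contact_force: [-0.7, 0.1, 0.3]
gripper_width: 34.6
grasp_force: 0.0
```

>>> {"api": "arm_command", "payload": {
  "rows": [
    [[0, 0, -0.1], [0, 0, 0]],
    [[0, 0, -0.2], [0, 0, 0]],
    [[0, 0, -0.4], [0, 0, 0]],
    [[0, 0, -0.5], [0, 0, 0]],
    [[0, 0, -0.5], [0, 0, 0]]
  ]
}}

```text
clock: 8.5
position: [463.9, 198.9, 225.5]
ee_rot: [0.142, 0.99, 0.003, 0.004]
contact_force: [-0.6, 0.0, -0.4]
gripper_width: 34.3
grasp_force: 0.0
```

```bash
python3 w.py w6; python3 -c "
from h import *
P=np.load('w.npz')['P']
q=P[(P[...,2]>110)&(P[...,2]<135)&(np.hypot(P[...,0]-460,P[...,1]-198)<25)]; print('pin top',len(q),(q.min(0)+q.max(0))/2,q.mean(0),np.percentile(q[:,2],95), (q.max(0)-q.min(0)))
s=arm.read_state();print(rel([459.5,11,s['position'][2]]))"
```

```text
[463.9 198.9 225.5] [[-0.96, 0.28, 0.008], [0.28, 0.96, 0.006], [-0.006, 0.008, -1.0]] [np.float64(0.728), np.float64(0.179), np.float64(-0.297), np.float64(0.001), np.float64(-1.084), np.float64(-2.583)] 8.5
griptop [459.9  10.1 122.7] [459.3  11.8 123.8] 464 ((460.1293029785156, 9.997694969177246), (15.802770614624023, 15.807104110717773), 56.92720031738281)
forks [458.4 198.6  85.5] [460.6 197.9  85.4] 3367 ((458.30206298828125, 198.5189666748047), (46.13911056518555, 66.00752258300781), 73.78433227539062)
disc [503.2  26.   81.5] [501.8  29.5  81.2] 16971 ((502.6593933105469, 26.166160583496094), (128.83157348632812, 148.5340576171875), 1.234063744544983)
pin top 598 [459.95439365 197.55794769 118.58725979] [458.71864451 197.95358261 123.34798037] 126.18487781229898 [15.88598563 15.59884035 17.1226844 ]
(array([-0.1988, -0.7217, -0.0025]), array([0., 0., 0.]))
```

View pics/w6.png

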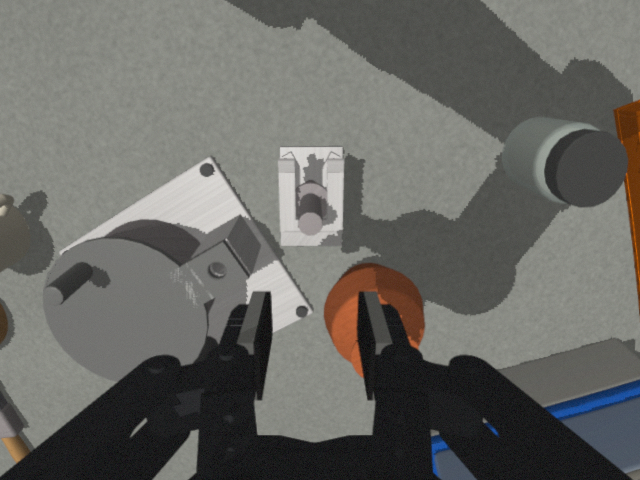

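The pin stands fully in at the park: its stem is at image (310,215) and its top at world (460,197.6,126), which is the seat. Next is the cover.

>>> {"api": "arm_command", "payload": {
  "rows": [
    [[-0.199, -0.722, 0], [0, 0, -0.166]],
    [[-0.199, -0.722, 0], [0, 0, -0.166]],
    [[-0.199, -0.722, 0], [0, 0, -0.166]],
    [[-0.199, -0.722, 0], [0, 0, -0.166]],
    [[-0.199, -0.722, 0], [0, 0, -0.166]]
  ]
}}

```text
clock: 9.05
position: [456.9, 5.9, 219.2]
ee_rot: [-0.116, 0.993, -0.0, -0.002]
contact_force: [0.5, 0.9, 0.5]
gripper_width: 34.1
grasp_force: 0.0
```

>>> {"api": "arm_command", "payload": {
  "rows": [
    [[0, 0, 0.1], [0, 0, 0]],
    [[0, 0, 0.28], [0, 0, 0]],
    [[0, 0, 0.28], [0, 0, 0]],
    [[0, 0, 0.28], [0, 0, 0]]
  ]
}}

```text
clock: 9.45
position: [458.6, 10.3, 150.4]
ee_rot: [-0.119, 0.993, -0.001, -0.001]
contact_force: [0.5, -0.5, 0.5]
gripper_width: 34.3
grasp_force: 0.0
```

```bash
python3 w.py w7; python3 -c "
from h import *
print(rel([459.7,10.5,95]))
s=arm.read_state();M=R.from_quat(s['ee_rot']).as_matrix();print(np.degrees(np.arctan2(M[1,1],M[0,1])))"
```

```text
[458.6  10.3 150.4] [[-0.972, -0.235, -0.003], [-0.235, 0.972, -0.002], [0.003, -0.001, -1.0]] [np.float64(0.379), np.float64(0.187), np.float64(-0.501), np.float64(0.001), np.float64(-0.886), np.float64(-1.712)] 9.45
griptop [460.1   9.7 122.5] [458.9   9.3 124.3] 958 ((459.96734619140625, 9.49561595916748), (15.495972633361816, 15.404918670654297), 77.42298126220703)
forks [458.5 193.8  85.5] [462.7 188.8  85. ] 4036 ((458.41143798828125, 197.61892700195312), (48.28362274169922, 66.64301300048828), 74.18848419189453)
disc [519.1  26.   81.5] [501.2  22.7  81.2] 27351 ((511.6379699707031, 22.968109130859375), (144.30978393554688, 142.3297119140625), 58.26905059814453)
(array([ 0.0004, -0.0007,  0.2267]), array([0., 0., 0.]))
103.6290792844546
```

>>> {"api": "arm_command", "payload": {
  "rows": [
    [[0, 0, 0.15], [0, 0, 0]],
    [[0, 0, 0.22], [0, 0, 0]],
    [[0, 0, 0.22], [0, 0, 0]],
    [[0, 0, 0.22], [0, 0, 0]]
  ]
}}

```text
clock: 9.9
position: [460.4, 10.9, 97.5]
ee_rot: [-0.119, 0.993, 0.0, 0.002]
contact_force: [-0.5, 0.2, 0.9]
gripper_width: 34.1
grasp_force: 0.0
```

>>> {"api": "arm_command", "payload": {
  "rows": [
    [[-0.004, -0.067, 0], [0, 0, -0.038]],
    [[-0.016, -0.133, 0], [0, 0, -0.076]],
    [[-0.036, -0.197, 0], [0, 0, -0.115]],
    [[-0.063, -0.259, 0], [0, 0, -0.153]],
    [[-0.098, -0.316, 0], [0, 0, -0.191]]
  ],
  "grip": 0.3
}}

```text
clock: 10.4
position: [502.9, -61.0, 98.3]
ee_rot: [-0.409, 0.913, -0.001, 0.002]
contact_force: [-0.6, 1.1, -0.2]
gripper_width: 25.8
grasp_force: 0.4
```

```bash
cat > cv.py <<'E'
from h import *
pv=np.array([596.1,43.8])
s=arm.read_state();p=np.array(s['position']);M=R.from_quat(s['ee_rot']).as_matrix()
d=p[:2]-pv; th=(np.degrees(np.arctan2(d[1],d[0]))-193.65)%360; yw=(np.degrees(np.arctan2(M[1,0],M[0,0]))-193.65)%360
print(p,'r',np.hypot(*d),'th',th,'toolyaw',yw,s['contact_force'],[round(x,2) for x in s['joints']],s['clock'])
im,dd,P,c=cloud('scene')
q=P[(P[...,2]>105)&(P[...,2]<127)&(np.hypot(P[...,0]-p[0],P[...,1]-p[1])<30)]
E
python3 cv.py
```

```text
[502.8690047  -60.99649322  98.29824997] r 140.26518982332013 th 34.692477004179125 toolyaw 34.59896468157683 [-0.57962948  1.14717789 -0.15300269] [np.float64(0.2), np.float64(0.33), np.float64(-0.46), np.float64(0.0), np.float64(-0.78), np.float64(-0.93)] 10.4
```

>>> {"api": "arm_command", "payload": {
  "rows": [
    [[-0.004, -0.067, 0], [0, 0, -0.038]],
    [[-0.016, -0.133, 0], [0, 0, -0.076]],
    [[-0.036, -0.197, 0], [0, 0, -0.115]],
    [[-0.063, -0.259, 0], [0, 0, -0.153]],
    [[-0.098, -0.316, 0], [0, 0, -0.191]]
  ]
}}

```text
clock: 10.95
position: [577.5, -95.6, 98.0]
ee_rot: [-0.66, 0.752, -0.001, 0.001]
contact_force: [-0.4, 0.9, 0.3]
gripper_width: 25.8
grasp_force: 0.4
```

>>> {"api": "arm_command", "payload": {
  "rows": [
    [[-0.004, -0.067, 0], [0, 0, -0.038]],
    [[-0.016, -0.133, 0], [0, 0, -0.076]],
    [[-0.036, -0.197, 0], [0, 0, -0.115]],
    [[-0.063, -0.259, 0], [0, 0, -0.153]],
    [[-0.098, -0.316, 0], [0, 0, -0.191]]
  ]
}}

```text
clock: 11.45
position: [659.1, -81.7, 98.1]
ee_rot: [0.852, -0.523, 0.001, -0.001]
contact_force: [-0.2, 0.0, 0.1]
gripper_width: 25.5
grasp_force: 0.4
```

>>> {"api": "arm_command", "payload": {
  "rows": [
    [[0, -0.02, 0], [0, 0, -0.01]],
    [[-0.001, -0.035, 0], [0, 0, -0.018]],
    [[-0.002, -0.05, 0], [0, 0, -0.025]],
    [[-0.002, -0.05, 0], [0, 0, -0.025]]
  ]
}}

```text
clock: 11.85
position: [668.9, -75.4, 96.4]
ee_rot: [0.871, -0.491, 0.0, -0.0]
contact_force: [-0.8, 0.7, -0.9]
gripper_width: 25.8
grasp_force: 0.0
```

```bash
python3 cv.py
```

```text
[668.93662177 -75.42934683  96.35934764] r 139.7168945317726 th 107.77055283134717 toolyaw 107.53879506184865 [-0.81666105  0.66071264 -0.9064563 ] [np.float64(0.13), np.float64(0.58), np.float64(-0.03), np.float64(-0.0), np.float64(-0.96), np.float64(0.42)] 11.85
```

>>> {"api": "arm_command", "payload": {
  "rows": [
    [[0, -0.01, 0], [0, 0, 0]],
    [[0, -0.018, 0], [0, 0, 0]],
    [[0, -0.018, 0], [0, 0, 0]]
  ]
}}

```text
clock: 12.2
position: [670.3, -74.6, 95.8]
ee_rot: [0.871, -0.491, -0.002, 0.002]
contact_force: [-4.6, -3.1, 4.4]
gripper_width: 25.9
grasp_force: 3.0
```

```bash
python3 cv.py
```

```text
[670.3457057  -74.57142948  95.84881753] r 139.72909551170684 th 108.44702935258186 toolyaw 107.51033587352467 [-4.59632715 -3.07325822  4.43981961] [np.float64(0.13), np.float64(0.58), np.float64(-0.02), np.float64(0.0), np.float64(-0.97), np.float64(0.41)] 12.2
```

The fingers now meet resistance, so the cover is on its stop. I'll retreat upward and fit a kinematic model from the logged states to plan the pour.

>>> {"api": "arm_command", "payload": {
  "rows": [
    [[0, 0.01, 0], [0, 0, 0]],
    [[0, 0.012, -0.15], [0, 0, 0]],
    [[0, 0.012, -0.35], [0, 0, 0]],
    [[0, 0.012, -0.6], [0, 0, 0]],
    [[0, 0.012, -0.6], [0, 0, 0]]
  ],
  "grip": 0.5
}}

```text
clock: 12.75
position: [673.4, -75.1, 253.9]
ee_rot: [0.871, -0.491, 0.006, -0.003]
contact_force: [-0.1, 0.6, -0.2]
gripper_width: 42.8
grasp_force: 0.0
```

```bash
cat > fk.py <<'E'
from h import *
from scipy.optimize import least_squares
# (joints, pos, R-matrix rows known when tool down)
D=[([-1.053,.385,.008,0,-1.194,-.259],[159.967,-604.16,231.312]),
([.408,.084,-.394,0,-1.092,-2.267],[450.8,20.6,231.8]),
([.547,.227,-.367,0,-.975,-2.402],[490.9,111.6,177.1]),
([.878,.23,-.589,.001,-.75,-2.735],[389.6,219.2,105.]),
([.379,.187,-.501,.001,-.886,-1.712],[458.6,10.3,150.4]),
([.13,.58,-.02,0,-.97,.41],[670.3,-74.6,95.8])]
def fk(q,p):
    h,a1,d,L1,a3,L2,L3=p
    A=R.from_euler("z",q[0]);B=A*R.from_euler("y",q[1]);C=B*R.from_euler("y",q[2]);E=C*R.from_euler("x",q[3]);F=E*R.from_euler("y",-q[4]);G=F*R.from_euler("x",q[5])
    pos=np.array([0,0,h])+A.apply([a1,d,0])+B.apply([0,0,L1])+C.apply([L2,0,a3])+F.apply([L3,0,0])
    return pos,G
if __name__=="__main__":
    f=lambda p:np.concatenate([fk(q,p)[0]-x for q,x in D])
    r=least_squares(f,[290,0,-159,270,70,302,200]); print(r.x.round(1)); print(f(r.x).round(1))
    _,G=fk(D[1][0],r.x); print(G.as_matrix().round(2)); print(r.jac.shape,np.linalg.svd(r.jac)[1].round(2))
E
python3 fk.py
python3 - <<'E'
from h import *
s=arm.read_state();print(s['position'],s['joints'])
im,d,P,c=cloud('scene'); 
for n in('top','scene','wrist'):
    im,d,P,c=cloud(n)
    q=P[(P[...,2]>64)&(P[...,2]<82)&(np.abs(P[...,0]-529)<55)&(np.abs(P[...,1]+377)<55)]
    if len(q)>20:
        (x,y),r=cv2.minEnclosingCircle(q[:,:2].astype(np.float32)); print(n,x,y,r,len(q),q[:,2].max())
    q=P[(P[...,2]>100)&(P[...,2]<129)&(np.hypot(P[...,0]-664,P[...,1]+79)<30)]
    if len(q): print('grip',n,(q.min(0)+q.max(0))/2,len(q))
    q=P[(P[...,2]>100)&(P[...,2]<170)&(np.abs(P[...,0]-420)<55)&(np.abs(P[...,1]+285)<45)]
    if len(q): print('bottle',n,(q.min(0)+q.max(0))/2,q.mean(0),len(q))
cv2.imwrite('pics/w8.png',im)
E
```

```text
[-434.4  334.3 -160.   723.8 -416.3  181.7 -406.6]
[  8.5 -14.8 -42.5 -14.   -6.1   0.6 -12.8  -7.8   8.3  14.7  16.9  -5.5
  -1.2  -0.7   6.7  -7.8  -0.2  32.3]
[[ 0.65 -0.24 -0.72]
 [ 0.28 -0.8   0.52]
 [-0.7  -0.54 -0.46]]
(18, 7) [4.58 3.72 2.45 0.83 0.63 0.22 0.08]
[673.35895001 -75.05602091 253.89516518] [ 0.12813659  0.45554073  0.17521177  0.00241223 -1.27609285  0.41646918]
top 529.573486328125 -376.0805969238281 34.856258392333984 235 81.10994180181433
grip top [664.51447372 -77.68333913 114.36223505] 59
bottle top [ 417.46929575 -291.01030591  128.44408941] [ 417.99543096 -286.83157533  122.62987053] 592
scene 531.09423828125 -373.1918640136719 36.53249740600586 283 81.40369914359167
grip scene [666.3570155  -76.17404128 114.20420755] 95
bottle scene [ 436.55253925 -308.52402067  105.34284816] [ 436.41463155 -308.8051085   103.8219055 ] 7
grip wrist [665.46605558 -77.67366192 113.89000178] 563
```

```bash
sed -i 's/"y",q\[2\]/"y",-q[2]/; s/"x",q\[5\]/"x",-q[5]/; s/"x",q\[3\]/"x",S4*q[3]/; s/^def fk/S4=-1\ndef fk/' fk.py; sed -i 's/^(\[.13,.58.*/([.1281,.4555,.1752,0,-1.2761,.4165],[673.4,-75.1,253.9]),([.13,.58,-.02,0,-.97,.41],[670.3,-74.6,95.8]),([.2,.33,-.46,0,-.78,-.93],[502.9,-61,98.3])]/;/^(\[.379/s/$//' fk.py; python3 fk.py
```

```text
[ 2.470e+02  1.300e+00 -1.601e+02  5.611e+02  2.000e-01  4.209e+02
  3.811e+02]
[-0.4  0.7 -0.2  0.5  0.1 -0.3 -0.1 -0.1  0.   0.4 -0.3 -0.2 -0.1 -0.3
 -0.4 -0.2  0.4 -0.4  1.5  1.   1.9 -0.8 -0.5 -0.5]
[[ 0.    0.96 -0.28]
 [ 0.   -0.28 -0.96]
 [-1.    0.   -0.  ]]
(24, 7) [5.59 4.03 2.83 0.53 0.37 0.26 0.01]
```

View pics/w8.png

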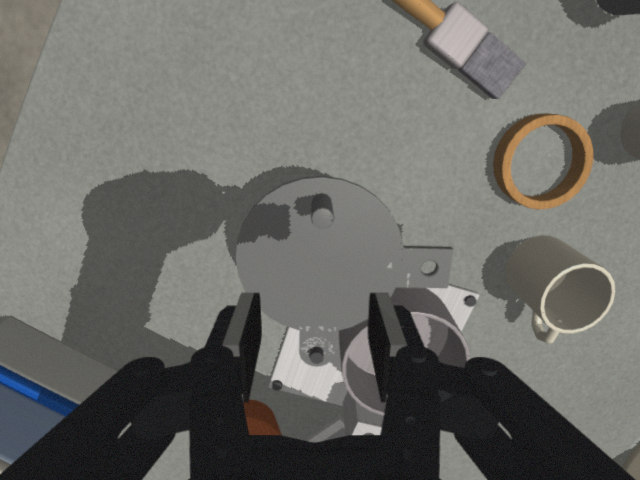

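The cover is fully open: its grip is at (322,215) in the image and at world (665.5,-77.7), on the stop. The pot is open as well. On the way to the cup I'll tilt the tool to complete the kinematic fit.

>>> {"api": "arm_command", "payload": {
  "rows": [
    [[0.5, 0.75, 0], [0.1, 0.1, 0]],
    [[0.5, 0.75, 0], [0.1, 0.1, 0]],
    [[0.5, 0.75, 0], [0.1, 0.1, 0]],
    [[0.5, 0.75, 0], [0.1, 0.1, 0]],
    [[0.5, 0.75, 0], [0.1, 0.1, 0]]
  ],
  "grip": 1
}}

```text
clock: 13.45
position: [569.2, -280.0, 241.3]
ee_rot: [0.85, -0.48, 0.209, -0.058]
contact_force: [1.1, -0.6, 0.6]
gripper_width: 85.5
grasp_force: 0.0
```

>>> {"api": "arm_command", "payload": {
  "rows": [
    [[0, 0, 0], [0, 0, 0]],
    [[0, 0, 0], [0, 0, 0]],
    [[0, 0, 0], [0, 0, 0]]
  ]
}}

```text
clock: 13.75
position: [574.5, -278.2, 244.2]
ee_rot: [0.85, -0.479, 0.211, -0.059]
contact_force: [0.6, 0.0, -0.5]
gripper_width: 85.3
grasp_force: 0.0
```

```bash
cat > fit2.py <<'E'
import fk; from fk import *
s=arm.read_state(); q,x=list(s['joints']),np.array(s['position']); T=R.from_quat(s['ee_rot'])
print(np.round(q,3),x.round(1))
for S in(1,-1):
    fk.S4=S; DD=D+[(q,x)]
    r=least_squares(lambda p:np.concatenate([fk.fk(a,p)[0]-b for a,b in DD]),[247,0,-160,561,0,421,381])
    _,G=fk.fk(q,r.x); _,G1=fk.fk(D[1][0],r.x); T1=R.from_quat([.143,.99,0,.001]); 
    K=G1.inv()*T1; print(S,r.x.round(1),np.abs(r.fun).max().round(1),'orient err deg',np.degrees(((G*K).inv()*T).magnitude()).round(2),K.as_matrix().round(2).tolist())
E
python3 fit2.py
```

```text
[-0.187  0.21  -0.298  0.038 -0.622  0.706] [ 574.5 -278.2  244.2]Traceback (most recent call last):
  File "fit2.py", line 6, in <module>
    r=least_squares(lambda p:np.concatenate([fk.fk(a,p)[0]-b for a,b in DD]),[247,0,-160,561,0,421,381])
    return func(*args, **kwargs)
    vector_fun = VectorFunction(
        fun_wrapped,
    ...<6 lines>...
        workers=workers
    )
    self._update_fun()
    ~~~~~~~~~~~~~~~~^^
    self.f = self.fun_wrapped(xp_copy(self.x))
             ~~~~~~~~~~~~~~~~^^^^^^^^^^^^^^^^^
    return np.atleast_1d(self.fun(x))
                         ~~~~~~~~^^^
    return self.f(x, *self.args, **self.kwargs)
           ~~~~~~^^^^^^^^^^^^^^^^^^^^^^^^^^^^^^
  File "fit2.py", line 6, in <lambda>
    r=least_squares(lambda p:np.concatenate([fk.fk(a,p)[0]-b for a,b in DD]),[247,0,-160,561,0,421,381])
                                             ^^^^^
AttributeError: 'function' object has no attribute 'fk'
```

```bash
cat > fit2.py <<'E'
import fk as F; from h import *; from scipy.optimize import least_squares; import json
s=arm.read_state(); q,x=list(s['joints']),np.array(s['position']); T=R.from_quat(s['ee_rot'])
best=None
for S in(1,-1):
    F.S4=S; DD=F.D+[(q,x)]
    r=least_squares(lambda p:np.concatenate([F.fk(a,p)[0]-b for a,b in DD]),[247,0,-160,561,0,421,381])
    _,G=F.fk(q,r.x); _,G1=F.fk(F.D[1][0],r.x); K=G1.inv()*R.from_quat([.143,.99,0,.001]); e=np.degrees(((G*K).inv()*T).magnitude())
    print(S,r.x.round(1),np.abs(r.fun).max().round(1),'orient err deg',e.round(2),K.as_matrix().round(2).tolist())
    if best is None or e<best[0]: best=(e,S,r.x.tolist())
json.dump(best[1:],open("fk.json","w"))
E
python3 fit2.py
cat > ik.py <<'E'
import fk as F, json; from h import *; from scipy.optimize import least_squares
F.S4,P=json.load(open("fk.json")); K=R.from_matrix([[0,0,1],[0,-1,0],[1,0,0]])
LO=np.array([-3.14,-1.21,-1.07,-3.16,-2.99,-3.1])+.03; HI=np.array([3.14,2.06,1.41,2.05,-.16,3.1])-.03
def tool(phi,beta,roll=0):
    "z heading phi, depression beta, y horizontal (roll 0: x up-ish)"
    p,b=np.radians([phi,beta]); z=np.array([np.cos(p)*np.cos(b),np.sin(p)*np.cos(b),-np.sin(b)]); y=np.cross(z,[0,0,1.]); y/=np.linalg.norm(y)
    return R.from_matrix(np.c_[np.cross(y,z),y,z])*R.from_euler("z",roll,degrees=True)
def ik(pos,T,q0):
    def f(q):
        p,G=F.fk(q,P); return np.r_[(p-pos)/200,((G*K).inv()*T).as_rotvec()]
    r=least_squares(f,np.clip(q0,LO+.01,HI-.01),bounds=(LO,HI)); return r.x,np.abs(r.fun).max()
E
cat > pl.py <<'E'
from ik import *
q0=np.array(arm.read_state()['joints']); cup=np.array([530,-375,48.])
for phi in range(-100,61,20):
  for b in(15,30,45):
    for ro in(0,180):
      T=tool(phi,b,ro); z=T.as_matrix()[:,2]; q,e=ik(cup+19*z,T,q0)
      if e<.005: print(phi,b,ro,q.round(2))
E
python3 pl.py
```

```text
1 [ 1.709e+02 -4.000e-01 -1.616e+02  5.630e+02  5.000e-01  4.222e+02
  3.059e+02] 11.3 orient err deg 4.39 [[0.0, 0.0, 1.0], [-1.0, -0.0, 0.0], [0.0, -1.0, 0.0]]
-1 [ 1.719e+02 -5.000e-01 -1.600e+02  5.633e+02  7.000e-01  4.220e+02
  3.075e+02] 4.0 orient err deg 0.11 [[0.0, 0.0, 1.0], [-1.0, -0.0, 0.0], [0.0, -1.0, 0.0]]
-100 15 0 [ 0.1   0.89 -0.37  1.23 -1.4  -2.85]
-100 15 180 [ 0.1   0.89 -0.37  1.23 -1.4   0.3 ]
-100 30 0 [ 0.05  0.77 -0.38  1.14 -1.19 -2.69]
-100 30 180 [ 0.05  0.77 -0.38  1.14 -1.19  0.45]
-100 45 0 [-0.02  0.67 -0.35  0.99 -0.99 -2.48]
-100 45 180 [-0.02  0.67 -0.35  0.99 -0.99  0.66]
-80 15 0 [ 0.13  0.85 -0.62  1.59 -1.31 -3.04]
-80 15 180 [ 0.13  0.85 -0.62  1.59 -1.31  0.1 ]
-80 30 0 [ 0.06  0.71 -0.6   1.53 -1.04 -2.84]
-80 30 180 [ 0.06  0.71 -0.6   1.53 -1.04  0.31]
-80 45 0 [-0.03  0.61 -0.53  1.33 -0.79 -2.52]
-80 45 180 [-0.03  0.61 -0.53  1.33 -0.79  0.62]
-60 30 0 [ 0.    0.68 -0.77  2.02 -0.99 -3.01]
-60 30 180 [ 0.    0.68 -0.77  2.02 -0.99  0.13]
-60 45 0 [-0.09  0.56 -0.66  1.81 -0.64 -2.66]
-60 45 180 [-0.09  0.56 -0.66  1.81 -0.64  0.49]
0 30 0 [-0.58  0.69 -0.69 -2.48 -0.89  3.01]
0 45 0 [-0.53  0.58 -0.6  -2.27 -0.48  2.72]
20 15 0 [-0.75  0.87 -0.49 -1.98 -1.22  2.95]
20 30 0 [-0.7   0.74 -0.48 -1.87 -0.91  2.76]
20 45 0 [-0.63  0.64 -0.44 -1.6  -0.63  2.41]
40 15 0 [-0.8   0.93 -0.24 -1.53 -1.3   2.72]
40 30 0 [-0.75  0.81 -0.25 -1.4  -1.06  2.56]
40 45 0 [-0.68  0.71 -0.25 -1.17 -0.85  2.3 ]
40 45 180 [-0.68  0.71 -0.25 -1.17 -0.85 -0.84]
60 15 0 [-0.78  1.01  0.03 -1.21 -1.5   2.57]
60 15 180 [-0.78  1.01  0.03 -1.21 -1.5  -0.57]
60 30 0 [-0.75  0.89 -0.01 -1.07 -1.29  2.47]
60 30 180 [-0.75  0.89 -0.01 -1.07 -1.29 -0.67]
60 45 0 [-0.68  0.79 -0.06 -0.9  -1.1   2.32]
60 45 180 [-0.68  0.79 -0.06 -0.9  -1.1  -0.83]
```

```bash
sed -i 's/K=R.from_matrix.*/K=R.from_matrix([[0,0,1],[-1,0,0],[0,-1,0]])/' ik.py
cat >> ik.py <<'E'
OB=dict(vase=(585,220,46,110),pin=(460,198,25,127),bottle=(419,-288,30,150),pot=(508.7,22.6,62,72),bore=(491,113,25,75),cover=(620,-35,75,82),cgrip=(665,-78,8,126),mug=(405,-115,40,75),jar=(497,398,33,85))
def clear(q):
    p,G=F.fk(q,P); z=(G*K).as_matrix()[:,2]; best=(999,'')
    A=R.from_euler('z',q[0]); w=p-P[6]*z
    B=A*R.from_euler('y',q[1]); el=np.array([0,0,P[0]])+A.apply([P[1],P[2],0])+B.apply([0,0,P[3]])
    pts=[(p-t*z,r) for t,r in((73,48),(110,48),(150,48),(190,52),(230,55),(270,60),(307,60))]+[(w+(el-w)*k,65) for k in(.1,.25,.4)]
    for x,r in pts:
        for n,(ox,oy,orr,h) in OB.items():
            dh=np.hypot(x[0]-ox,x[1]-oy)-orr; dz=x[2]-h
            d=(np.hypot(max(dh,0),max(dz,0)) if max(dh,dz)>0 else max(dh,dz))-r
            if d<best[0]: best=(d,n)
        if x[2]-r<best[0]: best=(x[2]-r,'table')
    return best
CUP=np.array([530,-375,48.])
def grasp(phi,b,ro): T=tool(phi,b,ro); return CUP+19*T.as_matrix()[:,2],T
POT=np.array([508.7,22.6])
def pour(T0,dphi,alpha,rho,zc=112,off=12):
    "pose with mouth centre held over the pot; T0 grasp orientation, heading turned dphi, then tipped rho about horizontal axis alpha"
    W=R.from_rotvec(np.radians(rho)*np.array([np.cos(np.radians(alpha)),np.sin(np.radians(alpha)),0]))*R.from_euler('z',dphi,degrees=True)
    T=W*T0; a=W.apply([0,0,1.]); dirn=np.array([np.sin(np.radians(alpha)),-np.cos(np.radians(alpha))])  # mouth leans this way
    mc=np.array([*(POT-off*dirn*min(1,rho/90)),zc]); g=mc-27*a
    return g+19*T.as_matrix()[:,2],T
E
cat > pl.py <<'E'
from ik import *
q0=np.array(arm.read_state()['joints']); out=[]
for phi in(-110,-90,-75,30,50):
  for b in(30,40):
    for ro in(0,180):
      p,T=grasp(phi,b,ro); q,e=ik(p,T,q0)
      if e>.005: continue
      cg=clear(q)
      if cg[0]<5: continue
      for dphi in range(-60,141,40):
        for al in range(0,360,45):
          qq=q;ok=True;cl=(999,'');mv=0
          for rho in(0,45,90,128):
            pp,TT=pour(T,dphi,al,rho,112+(30 if rho==0 else 0)); qn,e=ik(pp,TT,qq)
            if e>.005 or np.abs(qn-qq).max()>2.6: ok=False;break
            cl=min(cl,clear(qn)); mv=max(mv,np.abs(qn-qq).max()) if rho else mv; qq=qn
            if cl[0]<5: ok=False;break
          if ok: out.append((cl[0],phi,b,ro,dphi,al,cl[1],round(cg[0]),cg[1],round(mv,2),q.round(2).tolist(),qq.round(2).tolist()))
for o in sorted(out,key=lambda o:-o[0])[:14]: print(*o)
print(len(out))
E
time timeout 500 python3 pl.py
```

```text
22.00000018819958 -90 30 0 60 45 pot 27 table 1.39 [0.07, 0.74, -0.49, 1.32, -1.1, -1.18] [-0.04, 0.77, -0.2, -0.9, -1.58, 1.3]
22.000000112291275 30 30 180 20 135 pot 27 table 1.95 [-0.74, 0.77, -0.37, -1.61, -0.97, 1.07] [0.47, 0.83, -0.03, 0.23, -1.89, -1.34]
22.000000000450115 -75 30 0 20 45 pot 7 bottle 1.07 [0.06, 0.7, -0.65, 1.64, -1.02, -1.31] [0.07, 0.83, -0.02, -0.65, -1.77, 0.98]
22.000000000007248 -110 30 0 60 45 pot 27 table 1.12 [0.03, 0.81, -0.26, 0.99, -1.28, -1.08] [0.05, 0.82, -0.05, -0.7, -1.72, 1.03]
22.000000000002217 -90 30 0 -20 0 pot 27 table 0.88 [0.07, 0.74, -0.49, 1.32, -1.1, -1.18] [-0.07, 0.75, -0.26, -1.07, -1.48, 0.77]
21.999999999999886 -75 30 0 -20 0 pot 7 bottle 1.1 [0.06, 0.7, -0.65, 1.64, -1.02, -1.31] [-0.09, 0.68, -0.41, -1.24, -1.31, 1.01]
21.99999999999983 -110 30 0 20 0 pot 27 table 1.21 [0.03, 0.81, -0.26, 0.99, -1.28, -1.08] [-0.1, 0.66, -0.47, -1.31, -1.27, 1.1]
21.99999999996976 -75 30 0 -60 315 pot 7 bottle 1.52 [0.06, 0.7, -0.65, 1.64, -1.02, -1.31] [0.05, 0.54, -0.92, -2.37, -1.1, 1.49]
21.99999999683709 30 30 180 60 180 pot 27 table 1.04 [-0.74, 0.77, -0.37, -1.61, -0.97, 1.07] [0.75, 0.68, -0.42, 0.74, -1.53, -1.23]
21.58867111156087 -90 30 0 20 0 pin 27 table 2.12 [0.07, 0.74, -0.49, 1.32, -1.1, -1.18] [-0.1, 0.62, -0.68, -1.69, -1.18, 1.57]
21.58867111156087 -90 30 0 20 45 pin 27 table 0.93 [0.07, 0.74, -0.49, 1.32, -1.1, -1.18] [0.14, 0.89, 0.06, -0.53, -1.91, 0.84]
21.100963964520446 50 30 180 20 135 cover 27 table 1.34 [-0.75, 0.85, -0.13, -1.22, -1.17, 0.93] [0.36, 0.89, 0.08, 0.04, -2.01, -1.19]
20.6378246077756 -90 30 0 60 90 pot 27 table 1.52 [0.07, 0.74, -0.49, 1.32, -1.1, -1.18] [0.42, 0.89, 0.05, 0.05, -2.01, 1.18]
20.26904681573339 -90 30 180 -60 270 cover 27 table 1.24 [0.07, 0.74, -0.49, 1.32, -1.1, 1.96] [0.97, 0.62, -1.04, 1.73, -1.3, -1.24]
40
real	0m21.246s
user	0m21.184s
sys	0m0.123s
```

```bash
sed -i 's/^CUP=.*/CUP=np.array([530,-375.5,52.])/; s/CUP+19\*T/CUP+23*T/; s/27\*a/23*a/; s/return g+19/return g+23/' ik.py
cat >> ik.py <<'E'
def path(pose1,n=8):
    "check straight move from present pose to pose1; print the call's numbers"
    from scipy.spatial.transform import Slerp
    s=arm.read_state(); q=np.array(s['joints']); p0=np.array(s['position']); T0=R.from_quat(s['ee_rot']); sl=Slerp([0,1],R.concatenate([T0,pose1[1]])); c=(999,'');qs=[];em=0
    for t in np.linspace(0,1,n+1):
        q,e=ik(p0+t*(pose1[0]-p0),sl(t),q); em=max(em,e); c=min(c,clear(q)); qs.append(q)
    sh,tn=rel(*pose1); print('shift',sh,'turn',tn,'deg',np.linalg.norm(tn)*180,'dist',np.linalg.norm(sh)*250,'err',round(em,4),'clear',c,'maxdq',np.abs(np.diff(qs,axis=0)).max().round(2),'qend',qs[-1].round(2))
E
python3 - <<'E'
from ik import *
p,T=grasp(-110,30,0); print(p); path((p+[0,0,110],T))
E
```

```text
[ 523.18744295 -394.21734667   40.5       ]
shift [0.1829 0.5234 0.3008] turn [-0.2665  0.2575  0.179 ] deg 74.0781465750865 dist 157.69444544751727 err 0.0 clear (np.float64(62.608119122101115), 'bottle') maxdq 0.36 qend [ 0.03  0.64 -0.22  0.96 -1.4  -0.91]
```

>>> {"api": "arm_command", "payload": {
  "rows": [
    [[0.05, 0.13, 0.08], [-0.027, 0.026, 0.018]],
    [[0.1, 0.27, 0.15], [-0.053, 0.051, 0.036]],
    [[0.14, 0.4, 0.22], [-0.08, 0.077, 0.054]],
    [[0.183, 0.523, 0.3], [-0.107, 0.103, 0.072]],
    [[0.183, 0.523, 0.3], [-0.133, 0.129, 0.09]]
  ],
  "grip": 1
}}

```text
clock: 14.25
position: [535.3, -387.5, 185.0]
ee_rot: [0.769, -0.579, 0.248, 0.106]
contact_force: [0.4, -2.1, 1.9]
gripper_width: 84.9
grasp_force: 0.0
```

>>> {"api": "arm_command", "payload": {
  "rows": [
    [[0, 0, 0], [-0.027, 0.026, 0.018]],
    [[0, 0, 0], [-0.053, 0.051, 0.036]],
    [[0, 0, 0], [-0.08, 0.077, 0.054]],
    [[0, 0, 0], [-0.107, 0.103, 0.072]],
    [[0, 0, 0], [-0.133, 0.129, 0.09]]
  ]
}}

```text
clock: 14.75
position: [535.6, -387.2, 186.0]
ee_rot: [-0.577, 0.686, -0.285, -0.34]
contact_force: [0.7, -0.7, -0.1]
gripper_width: 85.2
grasp_force: 0.0
```

>>> {"api": "arm_command", "payload": {
  "rows": [
    [[0, 0, 0], [0, 0, 0]],
    [[0, 0, 0], [0, 0, 0]],
    [[0, 0, 0], [0, 0, 0]]
  ]
}}

```text
clock: 15.05
position: [534.3, -388.6, 186.3]
ee_rot: [-0.578, 0.686, -0.284, -0.338]
contact_force: [0.8, -0.1, 0.3]
gripper_width: 85.6
grasp_force: 0.0
```

```bash
python3 fit2.py
python3 - <<'E'
from ik import *
p,T=grasp(-110,30,0); s=arm.read_state(); print(s['position'],p); path((p+[0,0,110],T)); path((p,T))
im,d,Q,c=cloud('wrist'); cv2.imwrite('pics/w9.png',im); np.savez('w9.npz',Q=Q)
q=Q[(Q[...,2]>68)&(Q[...,2]<80)&(np.abs(Q[...,0]-529)<45)&(np.abs(Q[...,1]+376)<45)]
print(len(q), cv2.minEnclosingCircle(q[:,:2].astype(np.float32)) if len(q) else 0,(q.min(0)+q.max(0))/2)
E
```

```text
1 [-295.   230.5 -166.9  578.2  -65.8  190.5  -89. ] 110.7 orient err deg 138.88 [[0.0, 0.0, 1.0], [-1.0, -0.0, 0.0], [0.0, -1.0, 0.0]]
-1 [ -61.1  115.  -156.6  609.7   13.2  266.1  205.9] 63.3 orient err deg 0.11 [[0.0, 0.0, 1.0], [-1.0, -0.0, 0.0], [0.0, -1.0, 0.0]]
[ 534.33452657 -388.59878056  186.34199403] [ 523.18744295 -394.21734667   40.5       ]
shift [-0.0956  0.04    0.111 ] turn [-0.0469  0.0418  0.0317] deg 12.666348171434418 dist 37.96409487924084 err 0.0 clear (np.float64(62.608119122108164), 'bottle') maxdq 0.03 qend [-0.12  0.55 -0.37  1.07 -1.29 -0.91]
shift [-0.4444  0.0396  0.3792] turn [-0.0469  0.0418  0.0317] deg 12.666348171434418 dist 146.38394720733555 err 0.0 clear (np.float64(29.000000023658856), 'table') maxdq 0.08 qend [-0.12  0.73 -0.56  1.2  -1.13 -1.26]
1651 ((529.8677368164062, -375.2384033203125), 34.003055572509766) [ 529.82293976 -379.35505185   72.67190671]
```

View pics/w9.png

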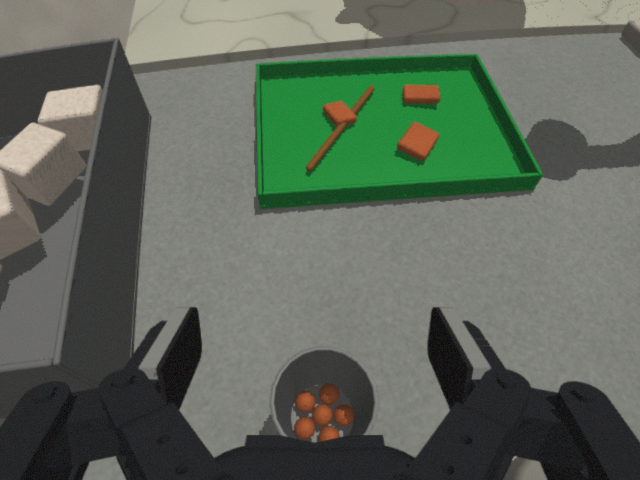

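The wrist view shows the cup upright with all six beads at (325,410), and its rim is at world (530,-375). The orientation model holds, but its link offsets need one more term, so I'll refit.

```bash
python3 - <<'E'
s=open('fk.py').read()
s=s.replace("h,a1,d,L1,a3,L2,L3=p","h,a1,d,L1,a3,L2,L3,e,f=p").replace("+F.apply([L3,0,0])","+E.apply([0,e,f])+F.apply([L3,0,0])")
s=s.replace("([.2,.33,","([-.187,.21,-.298,.038,-.622,.706],[574.5,-278.2,244.2]),([.2,.33,")
open('fk.py','w').write(s)
t=open('fit2.py').read().replace("381])","381,0,0],x_scale=[100]*9)").replace("for S in(1,-1)","for S in(-1,)"); open('fit2.py','w').write(t)
E
python3 fit2.py; python3 -c "
from h import *
print(np.array(arm.read_state()['joints']).round(4).tolist())"
```

```text
-1 [ 1.628e+02  5.000e-01  2.000e-01  5.621e+02  4.000e-01  4.220e+02
  2.971e+02 -1.603e+02 -5.000e-01] 1.9 orient err deg 0.11 [[0.0, 0.0, 1.0], [-1.0, -0.0, 0.0], [0.0, -1.0, 0.0]]
[-0.1715, 0.4718, -0.5906, 1.212, -1.0098, -0.9579]
```

```bash
python3 - <<'E'
s=open('ik.py').read()
s=s.replace("w=p-P[6]*z","w=p-P[6]*z; y5=(A*R.from_euler('y',q[1]-q[2])*R.from_euler('x',F.S4*q[3])).apply([0,P[7],P[8]]); w0=w-y5")
s=s.replace("[(w+(el-w)*k,65) for k in(.1,.25,.4)]","[(w-y5*k,60) for k in(.3,.6,1)]+[(w0+(el-w0)*k,65) for k in(.15,.3,.45)]")
open('ik.py','w').write(s)
t=open('pl.py').read().replace("(-110,-90,-75,30,50)","(-140,-120,-105,-90,-75,20,40,60)")
open('pl.py','w').write(t)
E
time timeout 570 python3 pl.py
```

```text
23.916322254593354 60 30 180 -20 135 pot 29 table 1.8 [-0.83, 0.86, 0.28, -0.97, -1.52, 0.64] [0.52, 0.79, -0.23, 0.33, -1.71, -1.46]
23.916322254449824 20 30 180 20 135 pot 29 table 1.8 [-0.92, 0.69, -0.09, -1.36, -1.01, 0.63] [0.52, 0.79, -0.23, 0.33, -1.71, -1.46]
23.916322253355588 -105 30 0 20 0 pot 27 mug 1.2 [-0.2, 0.74, -0.66, 1.41, -1.07, -1.37] [-0.27, 0.6, -0.16, -1.17, -1.44, 0.84]
23.916322247273143 -120 30 0 -20 315 pot 10 cover 1.2 [-0.14, 0.81, -0.46, 1.05, -1.18, -1.27] [-0.39, 0.49, -0.43, -1.57, -1.08, 0.78]
23.56766972245117 -105 30 0 -20 315 pot 27 mug 1.78 [-0.2, 0.74, -0.66, 1.41, -1.07, -1.37] [-0.43, 0.46, -0.56, -1.82, -0.99, 1.14]
23.56766968258242 -120 30 0 20 0 pot 10 cover 0.89 [-0.14, 0.81, -0.46, 1.05, -1.18, -1.27] [-0.21, 0.67, -0.04, -1.05, -1.59, 0.63]
22.98953115893437 40 30 180 20 135 pot 29 table 1.14 [-0.88, 0.77, 0.09, -1.14, -1.26, 0.61] [0.41, 0.84, -0.05, 0.13, -1.89, -1.26]
22.18630651217427 -90 30 0 20 0 pot 29 table 2.09 [-0.34, 0.69, -0.8, 1.86, -1.02, -1.48] [-0.34, 0.57, -0.28, -1.32, -1.33, 1.11]
21.48352813721681 -90 30 0 -60 315 cover 29 table 1.0 [-0.34, 0.69, -0.8, 1.86, -1.02, -1.48] [-0.38, 0.53, -0.34, -1.46, -1.19, 0.6]
20.81281098324955 40 30 180 60 180 cover 29 table 0.91 [-0.88, 0.77, 0.09, -1.14, -1.26, 0.61] [0.62, 0.69, -0.57, 0.73, -1.42, -1.2]
20.149191249925423 40 30 180 -20 90 cover 29 table 2.15 [-0.88, 0.77, 0.09, -1.14, -1.26, 0.61] [0.12, 0.85, 0.19, -0.47, -2.06, -1.67]
20.10739306095708 -90 30 0 -20 0 cover 29 table 0.78 [-0.34, 0.69, -0.8, 1.86, -1.02, -1.48] [-0.18, 0.72, 0.04, -0.99, -1.71, 0.52]
19.971375153994813 -90 30 0 20 45 cover 29 table 1.11 [-0.34, 0.69, -0.8, 1.86, -1.02, -1.48] [0.11, 0.86, 0.23, -0.55, -2.08, 0.75]
19.76391973226623 -120 30 0 60 45 cgrip 10 cover 1.2 [-0.14, 0.81, -0.46, 1.05, -1.18, -1.27] [0.06, 0.82, 0.2, -0.62, -2.01, 0.82]
40
real	0m17.762s
user	0m18.285s
sys	0m0.057s
```

```bash
sed -i 's/^CUP=.*/CUP=np.array([530,-375.3,52.])/' ik.py
python3 - <<'E'
from ik import *
p,T=grasp(-105,30,0); path((p+[0,0,110],T)); print(T.inv().apply([0,0,-110])/250)
E
```

```text
shift [-0.0978  0.0323  0.1108] turn [-0.0237  0.0419  0.016 ] deg 9.13098680318836 dist 37.81928244956533 err 0.0 clear (np.float64(58.994773731982335), 'bottle') maxdq 0.03 qend [-0.16  0.58 -0.61  1.27 -1.12 -1.15]
[-3.81051178e-01 -7.32747196e-17  2.20000000e-01]
```

>>> {"api": "arm_command", "payload": {
  "rows": [
    [[-0.05, 0.016, 0.055], [-0.012, 0.021, 0.008]],
    [[-0.098, 0.032, 0.111], [-0.024, 0.042, 0.016]],
    [[-0.098, 0.032, 0.111], [-0.024, 0.042, 0.016]],
    [[-0.098, 0.032, 0.111], [-0.024, 0.042, 0.016]],
    [[-0.098, 0.032, 0.111], [-0.024, 0.042, 0.016]]
  ]
}}

```text
clock: 15.6
position: [525.5, -395.0, 151.8]
ee_rot: [-0.526, 0.688, -0.305, -0.396]
contact_force: [-0.1, -0.5, 0.6]
gripper_width: 85.1
grasp_force: 0.0
```

Run:
```python
from ik import *
p,T=grasp(-105,30,0); path((p+[0,0,110],T)); path((p,T))
im,d,Q,c=cloud('wrist')
q=Q[(Q[...,2]>71)&(Q[...,2]<80)&(np.abs(Q[...,0]-529)<45)&(np.abs(Q[...,1]+376)<45)]
print(len(q), cv2.minEnclosingCircle(q[:,:2].astype(np.float32)) if len(q) else 0)
```

```text
shift [-0.0051  0.0031  0.0019] turn [ 0.0001 -0.     -0.0007] deg 0.12727922061357855 dist 1.5658464164789598 err 0.0 clear (np.float64(58.99477373226772), 'bottle') maxdq 0.0 qend [-0.16  0.58 -0.61  1.27 -1.12 -1.15]
shift [-0.3862  0.0039  0.2218] turn [ 0.0001 -0.     -0.0007] deg 0.12727922061357855 dist 111.34431114789835 err 0.0 clear (np.float64(27.11102772750806), 'mug') maxdq 0.03 qend [-0.2   0.74 -0.66  1.41 -1.07 -1.37]
1588 ((530.0646362304688, -375.4596252441406), 33.79117202758789)
```

>>> {"api": "arm_command", "payload": {
  "rows": [
    [[-0.08, 0.004, 0.046], [0, 0, 0]],
    [[-0.18, 0.004, 0.104], [0, 0, 0]],
    [[-0.28, 0.004, 0.161], [0, 0, 0]],
    [[-0.35, 0.004, 0.201], [0, 0, 0]],
    [[-0.384, 0.004, 0.221], [0, 0, 0]]
  ]
}}

```text
clock: 16.15
position: [524.1, -394.4, 38.9]
ee_rot: [-0.527, 0.687, -0.304, -0.397]
contact_force: [-0.5, 0.5, 0.9]
gripper_width: 85.4
grasp_force: 0.0
```

>>> {"api": "arm_command", "payload": {
  "rows": [
    [[0, 0, 0], [0, 0, 0]],
    [[0, 0, 0], [0, 0, 0]]
  ]
}}

```text
clock: 16.35
position: [524.9, -394.5, 40.6]
ee_rot: [-0.526, 0.687, -0.305, -0.397]
contact_force: [-0.1, 0.2, -0.3]
gripper_width: 85.4
grasp_force: 0.0
```

>>> {"api": "arm_command", "payload": {
  "rows": [
    [[0, 0, 0], [0, 0, 0]],
    [[0, 0, 0], [0, 0, 0]],
    [[0, 0, 0], [0, 0, 0]],
    [[0, 0, 0], [0, 0, 0]],
    [[0, 0, 0], [0, 0, 0]]
  ],
  "grip": 0
}}

```text
clock: 16.85
position: [525.3, -394.4, 41.1]
ee_rot: [-0.526, 0.687, -0.306, -0.397]
contact_force: [1.3, 1.7, 5.9]
gripper_width: 63.0
grasp_force: 64.5
```

Run:
```python
from ik import *
s=arm.read_state(); print(s['position'],s['contact_force'],s['wrist_torque'],grasp(-105,30,0)[0])
im,d,Q,c=cloud('wrist'); cv2.imwrite('pics/w10.png',im)
q=Q[(Q[...,2]>71)&(Q[...,2]<80)&(np.abs(Q[...,0]-529)<45)&(np.abs(Q[...,1]+376)<45)]
print(len(q), cv2.minEnclosingCircle(q[:,:2].astype(np.float32)) if len(q) else 0)
```

```text
[ 525.31863514 -394.42002238   41.11565313] [1.27607373 1.73941173 5.91343454] [ 0.56067814 -0.13544314  0.0904848 ] [ 524.84469104 -394.53987499   40.5       ]
12500 ((527.4730834960938, -359.2397155761719), 50.229000091552734)
```

The cup is gripped at 63 mm opening as expected. I'll lift it and plan the carry.

>>> {"api": "arm_command", "payload": {
  "rows": [
    [[0.06, 0, -0.035], [0, 0, 0]],
    [[0.15, 0, -0.087], [0, 0, 0]],
    [[0.26, 0, -0.15], [0, 0, 0]],
    [[0.36, 0, -0.208], [0, 0, 0]],
    [[0.4, 0, -0.231], [0, 0, 0]]
  ]
}}

```text
clock: 17.4
position: [524.8, -393.9, 156.3]
ee_rot: [-0.527, 0.688, -0.305, -0.396]
contact_force: [0.4, 0.1, -2.3]
gripper_width: 63.3
grasp_force: 65.3
```

```bash
cat > pp.py <<'E'
from ik import *
T0=R.from_quat([-.526,.687,-.305,-.397])
def pr(rho): return pour(T0,20,0,rho,np.interp(rho,[0,45,90,128],[165,150,118,106]),18)
if __name__=="__main__":
    s=arm.read_state(); print(s['position'],s['gripper_width'],s['grasp_force'])
    path(pr(0),12)
    # whole chain
    q=np.array(s['joints']); p0,Tp=pr(0)
    for rho in(0,20,40,60,80,100,120,128):
        p,T=pr(rho); q,e=ik(p,T,q); c=clear(q); print(rho,p.round(0),q.round(2),round(e,4),round(c[0]),c[1],'rel to rho0',(Tp.inv().apply(p-p0)/250).round(3),((Tp.inv()*T).as_rotvec()/np.pi).round(3))
E
python3 pp.py
```

```text
[ 524.7927683  -393.9191245   156.30259728] 63.281529085130586 65.33623017312493
shift [-0.8479  0.4681 -1.2622] turn [ 0.0961  0.0006 -0.0556] deg 19.98480752972117 dist 397.74370359566973 err 0.0 clear (np.float64(45.70789041298217), 'pin') maxdq 0.08 qend [ 0.68  0.55 -0.7   0.86 -1.24 -1.3 ]
0 [510.   3. 131.] [ 0.68  0.55 -0.7   0.86 -1.24 -1.3 ] 0.0 46 pin rel to rho0 [0. 0. 0.] [0. 0. 0.]
20 [510.  20. 119.] [ 0.63  0.43 -0.68  0.73 -1.   -1.14] 0.0 55 bore rel to rho0 [-0.073 -0.006 -0.036] [ 0.005 -0.111  0.008]
40 [510.  38. 112.] [ 0.56  0.33 -0.63  0.48 -0.8  -0.88] 0.0 61 pot rel to rho0 [-0.132 -0.012 -0.084] [ 0.009 -0.221  0.017]
60 [510.  55. 105.] [ 0.44  0.3  -0.51  0.05 -0.7  -0.44] 0.0 58 pot rel to rho0 [-0.192 -0.018 -0.128] [ 0.014 -0.332  0.025]
80 [510.  69. 100.] [ 0.23  0.33 -0.34 -0.46 -0.79  0.1 ] 0.0 48 pot rel to rho0 [-0.239 -0.023 -0.167] [ 0.018 -0.443  0.033]
100 [510.  78. 101.] [-0.01  0.41 -0.24 -0.84 -1.03  0.52] 0.0 37 pot rel to rho0 [-0.251 -0.026 -0.202] [ 0.023 -0.554  0.042]
120 [510.  80. 109.] [-0.21  0.55 -0.18 -1.1  -1.31  0.78] 0.0 25 pot rel to rho0 [-0.23  -0.027 -0.224] [ 0.028 -0.664  0.05 ]
128 [510.  80. 112.] [-0.26  0.61 -0.16 -1.17 -1.43  0.85] 0.0 19 pot rel to rho0 [-0.219 -0.026 -0.229] [ 0.03  -0.708  0.053]
```

>>> {"api": "arm_command", "payload": {
  "rows": [
    [[-0.05, 0.028, -0.07], [0.006, 0, -0.004]],
    [[-0.13, 0.07, -0.19], [0.015, 0, -0.008]],
    [[-0.21, 0.117, -0.315], [0.024, 0, -0.014]],
    [[-0.3, 0.164, -0.44], [0.033, 0, -0.02]],
    [[-0.38, 0.21, -0.57], [0.043, 0, -0.025]]
  ]
}}

```text
clock: 17.9
position: [517.1, -214.2, 141.8]
ee_rot: [-0.58, 0.643, -0.333, -0.373]
contact_force: [0.4, 1.0, -1.6]
gripper_width: 63.0
grasp_force: 65.6
```

```bash
python3 pp.py | head -2
```

```text
[ 517.14242957 -214.22024408  141.83384476] 63.00169000375501 65.59289243756211
shift [-0.4698  0.1185 -0.7219] turn [ 0.0538  0.0008 -0.0291] deg 11.01077817413465 dist 217.35539733349157 err 0.0 clear (np.float64(45.70789041014339), 'pin') maxdq 0.04 qend [ 0.68  0.55 -0.7   0.86 -1.24 -1.3 ]
```

>>> {"api": "arm_command", "payload": {
  "rows": [
    [[-0.1, 0.025, -0.15], [0.011, 0, -0.006]],
    [[-0.2, 0.05, -0.31], [0.023, 0, -0.012]],
    [[-0.3, 0.076, -0.46], [0.034, 0, -0.019]],
    [[-0.4, 0.1, -0.61], [0.045, 0, -0.025]],
    [[-0.47, 0.118, -0.722], [0.054, 0, -0.029]]
  ]
}}

```text
clock: 18.4
position: [511.5, 4.2, 130.5]
ee_rot: [0.639, -0.585, 0.37, 0.336]
contact_force: [-0.2, -0.6, -1.6]
gripper_width: 62.9
grasp_force: 65.7
```

>>> {"api": "arm_command", "payload": {
  "rows": [
    [[0, 0, 0], [0, 0, 0]],
    [[0, 0, 0], [0, 0, 0]]
  ]
}}

```text
clock: 18.6
position: [511.3, 2.0, 130.9]
ee_rot: [0.638, -0.586, 0.37, 0.337]
contact_force: [1.1, -1.0, -2.3]
gripper_width: 63.1
grasp_force: 65.7
```

```bash
cat > nx.py <<'E'
from pp import *; import sys
s=arm.read_state(); print(np.round(s['position'],1),s['gripper_width'],np.round(s['contact_force'],1))
for r in map(float,sys.argv[1:]):
    sh,t=rel(*pr(r)); print(r,sh.round(3).tolist(),t.round(3).tolist())
E
python3 nx.py 0 12 24 36 48 60
```

```text
[511.3   2.  130.9] 63.13130591700537 [ 1.1 -1.  -2.3]
0.0 [-0.003, 0.003, -0.002] [-0.0, 0.0, -0.0]
12.0 [-0.048, -0.0, -0.022] [0.002, -0.066, 0.005]
24.0 [-0.089, -0.004, -0.047] [0.005, -0.133, 0.01]
36.0 [-0.124, -0.007, -0.076] [0.008, -0.199, 0.015]
48.0 [-0.157, -0.011, -0.105] [0.011, -0.265, 0.02]
60.0 [-0.195, -0.014, -0.13] [0.013, -0.332, 0.025]
```

>>> {"api": "arm_command", "payload": {
  "rows": [
    [[-0.033, 0, -0.015], [0.002, -0.044, 0.003]],
    [[-0.062, -0.001, -0.03], [0.003, -0.089, 0.007]],
    [[-0.089, -0.004, -0.047], [0.005, -0.133, 0.01]],
    [[-0.112, -0.006, -0.066], [0.007, -0.177, 0.013]],
    [[-0.134, -0.009, -0.085], [0.009, -0.221, 0.017]]
  ]
}}

```text
clock: 19.1
position: [510.1, 35.1, 113.3]
ee_rot: [0.713, -0.678, 0.146, 0.098]
contact_force: [0.4, -0.6, -1.8]
gripper_width: 63.1
grasp_force: 65.8
```

```bash
python3 nx.py 40 48 56 64 72 78
```

```text
[510.1  35.1 113.3] 63.12344657067016 [ 0.4 -0.6 -1.8]
40.0 [-0.01, -0.002, -0.0] [-0.0, 0.001, -0.002]
48.0 [-0.04, -0.003, -0.001] [0.002, -0.043, 0.002]
56.0 [-0.07, -0.004, 0.004] [0.003, -0.087, 0.005]
64.0 [-0.098, -0.004, 0.006] [0.005, -0.132, 0.008]
72.0 [-0.124, -0.005, 0.007] [0.007, -0.176, 0.012]
78.0 [-0.141, -0.006, 0.006] [0.008, -0.209, 0.014]
```

>>> {"api": "arm_command", "payload": {
  "rows": [
    [[-0.04, -0.003, -0.001], [0.002, -0.043, 0.002]],
    [[-0.07, -0.004, 0.003], [0.003, -0.087, 0.005]],
    [[-0.098, -0.004, 0.005], [0.005, -0.132, 0.008]],
    [[-0.124, -0.005, 0.006], [0.007, -0.176, 0.012]],
    [[-0.141, -0.006, 0.006], [0.008, -0.209, 0.014]]
  ]
}}

```text
clock: 19.6
position: [510.5, 68.2, 99.9]
ee_rot: [0.708, -0.687, -0.082, -0.139]
contact_force: [0.3, -0.8, -2.8]
gripper_width: 63.1
grasp_force: 65.8
```

```bash
python3 nx.py 78 83 88 93 98 103
```

```text
[510.5  68.2  99.9] 63.056028582810995 [ 0.3 -0.8 -2.8]
78.0 [0.002, 0.0, -0.0] [0.0, 0.0, 0.0]
83.0 [-0.01, 0.0, 0.007] [0.001, -0.028, 0.002]
88.0 [-0.02, 0.0, 0.013] [0.002, -0.055, 0.004]
93.0 [-0.029, 0.0, 0.013] [0.004, -0.083, 0.006]
98.0 [-0.036, -0.001, 0.009] [0.005, -0.11, 0.008]
103.0 [-0.043, -0.001, 0.004] [0.006, -0.138, 0.01]
```

>>> {"api": "arm_command", "payload": {
  "rows": [
    [[-0.01, 0, 0.007], [0.001, -0.028, 0.002]],
    [[-0.02, 0, 0.013], [0.002, -0.055, 0.004]],
    [[-0.029, 0, 0.013], [0.004, -0.083, 0.006]],
    [[-0.036, -0.001, 0.009], [0.005, -0.11, 0.008]],
    [[-0.043, -0.001, 0.004], [0.006, -0.138, 0.01]]
  ]
}}

```text
clock: 20.1
position: [510.4, 78.3, 102.1]
ee_rot: [0.662, -0.653, -0.227, -0.288]
contact_force: [0.2, 0.0, -3.1]
gripper_width: 63.1
grasp_force: 65.9
```

```bash
python3 nx.py 103 109 115 121 126 130
```

```text
[510.4  78.3 102.1] 63.09386133954968 [ 0.2  0.  -3.1]
103.0 [-0.002, -0.0, 0.0] [0.0, -0.001, 0.0]
109.0 [-0.01, -0.001, -0.003] [0.002, -0.034, 0.003]
115.0 [-0.018, -0.001, -0.008] [0.003, -0.067, 0.006]
121.0 [-0.024, -0.002, -0.014] [0.004, -0.1, 0.008]
126.0 [-0.029, -0.003, -0.02] [0.006, -0.128, 0.01]
130.0 [-0.034, -0.004, -0.028] [0.006, -0.15, 0.012]
```

>>> {"api": "arm_command", "payload": {
  "rows": [
    [[-0.01, -0.001, -0.003], [0.002, -0.034, 0.003]],
    [[-0.018, -0.001, -0.008], [0.003, -0.067, 0.006]],
    [[-0.024, -0.002, -0.014], [0.004, -0.1, 0.008]],
    [[-0.029, -0.003, -0.02], [0.006, -0.128, 0.01]],
    [[-0.034, -0.004, -0.028], [0.006, -0.15, 0.012]]
  ]
}}

```text
clock: 20.6
position: [510.5, 79.2, 112.3]
ee_rot: [-0.575, 0.583, 0.375, 0.434]
contact_force: [-0.0, 1.1, -0.9]
gripper_width: 63.4
grasp_force: 66.0
```

>>> {"api": "arm_command", "payload": {
  "rows": [
    [[0, 0, 0], [0, 0, 0]],
    [[0, 0, 0], [0, 0, 0]],
    [[0, 0, 0], [0, 0, 0]],
    [[0, 0, 0], [0, 0, 0]],
    [[0, 0, 0], [0, 0, 0]]
  ]
}}

```text
clock: 21.1
position: [511.2, 81.9, 114.0]
ee_rot: [-0.579, 0.582, 0.374, 0.433]
contact_force: [0.6, 0.4, -1.5]
gripper_width: 63.3
grasp_force: 65.9
```

```bash
python3 nx.py 130 122 114 106 98 90
python3 - <<'E'
from h import *
im,_=arm.get_image('scene'); t,_=arm.get_image('top')
a=cv2.resize(im[130:310,230:430],(400,360)); b=cv2.resize(t[170:350,220:420],(400,360)); cv2.imwrite('pics/p11.png',np.hstack([a,b]))
for n in('scene','top'): print(n,[(np.round(r['position']),round(r['score'],2)) for r in arm.spot_in(n,'bead0')])
E
```

```text
[511.2  81.9 114. ] 63.33634925402548 [ 0.6  0.4 -1.5]
130.0 [0.007, 0.003, -0.007] [0.001, -0.002, 0.001]
122.0 [0.019, 0.004, 0.001] [-0.0, 0.043, -0.002]
114.0 [0.031, 0.005, 0.004] [-0.002, 0.087, -0.006]
106.0 [0.043, 0.005, 0.004] [-0.004, 0.131, -0.009]
98.0 [0.056, 0.006, 0.002] [-0.006, 0.176, -0.012]
90.0 [0.069, 0.006, -0.004] [-0.008, 0.22, -0.015]
scene []
top []
```

View pics/p11.png

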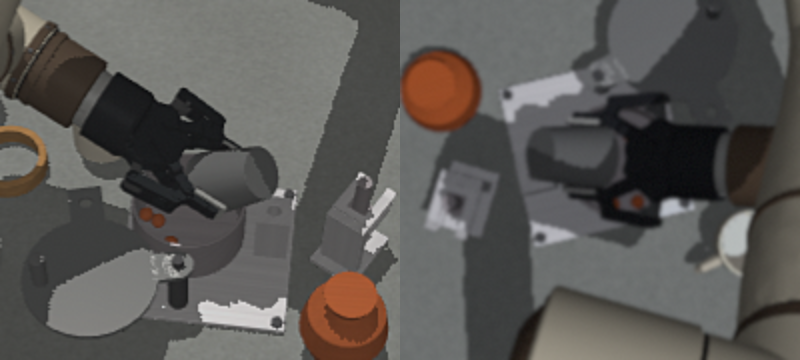

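Beads lie in the pot, at (145,215), (158,220) and (170,240) in the left half, and the cup is tipped over it. I'll tip the cup back and count the beads by colour.

>>> {"api": "arm_command", "payload": {
  "rows": [
    [[0.019, 0.004, 0.001], [0, 0.043, -0.002]],
    [[0.031, 0.005, 0.004], [-0.002, 0.087, -0.006]],
    [[0.043, 0.005, 0.004], [-0.004, 0.131, -0.009]],
    [[0.056, 0.006, 0.002], [-0.006, 0.176, -0.012]],
    [[0.069, 0.006, -0.004], [-0.008, 0.22, -0.015]]
  ]
}}

```text
clock: 21.8
position: [511.1, 74.5, 98.6]
ee_rot: [0.69, -0.676, -0.151, -0.211]
contact_force: [-0.8, -0.9, -1.9]
gripper_width: 63.4
grasp_force: 65.8
```

```bash
python3 nx.py 90 82 74 66 58 50
```

```text
[511.1  74.5  98.6] 63.387960157690976 [-0.8 -0.9 -1.9]
90.0 [-0.001, 0.003, 0.003] [-0.001, -0.001, -0.0]
82.0 [0.013, 0.002, -0.01] [-0.002, 0.043, -0.004]
74.0 [0.028, 0.002, -0.026] [-0.004, 0.087, -0.007]
66.0 [0.044, 0.001, -0.045] [-0.006, 0.132, -0.011]
58.0 [0.061, 0.0, -0.067] [-0.008, 0.176, -0.014]
50.0 [0.077, -0.001, -0.092] [-0.01, 0.22, -0.017]
```

>>> {"api": "arm_command", "payload": {
  "rows": [
    [[0.013, 0.002, -0.01], [-0.002, 0.043, -0.004]],
    [[0.028, 0.002, -0.026], [-0.004, 0.087, -0.007]],
    [[0.044, 0.001, -0.045], [-0.006, 0.132, -0.011]],
    [[0.061, 0, -0.067], [-0.008, 0.176, -0.014]],
    [[0.077, -0.001, -0.092], [-0.01, 0.22, -0.017]]
  ]
}}

```text
clock: 22.3
position: [509.3, 47.1, 108.5]
ee_rot: [0.721, -0.686, 0.087, 0.038]
contact_force: [0.1, -1.6, -1.4]
gripper_width: 63.0
grasp_force: 65.8
```

```bash
python3 nx.py 50 41 32 23 14 5
```

```text
[509.3  47.1 108.5] 63.028936760125916 [ 0.1 -1.6 -1.4]
50.0 [0.004, -0.005, -0.001] [0.001, -0.0, 0.0]
41.0 [0.037, -0.004, -0.008] [-0.001, 0.05, -0.003]
32.0 [0.07, -0.003, -0.012] [-0.003, 0.1, -0.007]
23.0 [0.104, -0.002, -0.019] [-0.006, 0.149, -0.011]
14.0 [0.138, -0.001, -0.03] [-0.008, 0.199, -0.014]
5.0 [0.172, -0.001, -0.045] [-0.01, 0.249, -0.018]
```

>>> {"api": "arm_command", "payload": {
  "rows": [
    [[0.037, -0.003, -0.008], [-0.001, 0.047, -0.003]],
    [[0.07, -0.003, -0.012], [-0.003, 0.094, -0.007]],
    [[0.104, -0.002, -0.019], [-0.006, 0.141, -0.011]],
    [[0.138, -0.001, -0.03], [-0.008, 0.188, -0.014]],
    [[0.172, -0.001, -0.045], [-0.01, 0.235, -0.018]]
  ]
}}

```text
clock: 22.8
position: [511.1, 6.4, 127.0]
ee_rot: [0.659, -0.608, 0.329, 0.296]
contact_force: [0.2, 0.0, -1.4]
gripper_width: 63.2
grasp_force: 65.8
```

```bash
cat > nb.py <<'E'
from pp import *
s=arm.read_state(); print(np.round(s['position'],1))
im,d,Q,c=cloud('scene')
hsv=cv2.cvtColor(im,cv2.COLOR_BGR2HSV); m=((hsv[...,1]>140)&((hsv[...,0]<14)|(hsv[...,0]>172))&(hsv[...,2]>50)).astype(np.uint8)
n,_,st,ce=cv2.connectedComponentsWithStats(m)
for i in range(1,n):
    if st[i,4]>=8:
        u,v=ce[i]; print('red',ce[i].round(),st[i,4],Q[int(v),int(u)].round(0))
T1=R.from_euler('z',20,degrees=True)*T0
p0=pr(0)[0]
path((p0+[0,0,25],T1),4)
path((np.array([526,-394.,155]),T0),12)
E
python3 nb.py
```

```text
[511.1   6.4 127. ]
red [19. 17.] 1532 [  171. -1022.   123.]
red [ 87. 111.] 143 [ 340. -719.   14.]
red [106. 126.] 175 [ 375. -633.   21.]
red [ 72. 143.] 212 [ 457. -682.   21.]
red [312. 227.] 25 [484. -16.  25.]
red [306. 238.] 67 [514. -18.  22.]
red [315. 249.] 13 [537.  14.  27.]
red [402. 291.] 1651 [605. 223.  93.]
red [542. 299.] 26 [476. 500.  16.]
red [533. 320.] 93 [533. 491.  22.]
red [557. 302.] 48 [472. 531.  16.]
red [584. 308.] 134 [470. 586.  26.]
red [611. 314.] 33 [463. 643.  21.]
red [625. 316.] 9 [459. 667.  27.]
red [614. 317.] 10 [461. 653.  11.]
red [631. 317.] 8 [457. 680.  26.]
red [624. 320.] 17 [458. 674.  10.]
red [634. 322.] 11 [455. 696.   6.]
red [570. 341.] 444 [551. 569.  17.]
red [531. 346.] 22 [594. 498.  22.]
red [530. 363.] 34 [626. 502.  11.]
red [528. 360.] 8 [615. 500.   6.]
red [623. 372.] 223 [584. 678.  19.]
red [611. 387.] 328 [621. 658.  18.]
red [575. 405.] 711 [682. 599.  16.]
red [528. 446.] 29 [791. 525.  27.]
red [549. 452.] 79 [786. 564.  18.]
red [571. 457.] 37 [781. 603.  19.]
red [583. 461.] 23 [779. 626.  14.]
red [589. 462.] 14 [780. 635.  21.]
red [595. 462.] 12 [779. 646.  25.]
red [608. 466.] 60 [776. 669.  18.]
red [628. 470.] 18 [772. 703.  22.]
red [634. 474.] 21 [770. 722.   8.]
shift [ 0.1078  0.0026 -0.0622] turn [-0.0012  0.0396 -0.0001] deg 7.131294693111483 dist 31.12117446369915 err 0.0 clear (np.float64(48.59835989566142), 'pot') maxdq 0.03 qend [ 0.68  0.51 -0.68  0.85 -1.28 -1.25]
shift [1.0614 0.0817 1.2053] turn [-0.094   0.0395  0.0612] deg 21.405390816334094 dist 402.0255697713766 err 0.0 clear (np.float64(48.59835989566142), 'pot') maxdq 0.07 qend [-0.16  0.57 -0.61  1.27 -1.13 -1.14]
```

>>> {"api": "arm_command", "payload": {
  "rows": [
    [[0.054, 0.001, -0.031], [0, 0.02, 0]],
    [[0.108, 0.003, -0.062], [-0.001, 0.04, 0]],
    [[0.108, 0.003, -0.062], [-0.001, 0.04, 0]]
  ]
}}

```text
clock: 23.15
position: [510.5, 2.3, 156.9]
ee_rot: [0.638, -0.59, 0.366, 0.333]
contact_force: [0.2, 0.4, -1.5]
gripper_width: 63.3
grasp_force: 65.9
```

```bash
python3 nb.py | tail -1
python3 - <<'E'
from h import *
im,d=arm.get_image('top'); c=arm.camera_info('top')
def cnt(im,c):
    hsv=cv2.cvtColor(im,cv2.COLOR_BGR2HSV); m=((hsv[...,1]>120)&((hsv[...,0]<14)|(hsv[...,0]>172))&(hsv[...,2]>50)).astype(np.uint8)
    n,_,st,ce=cv2.connectedComponentsWithStats(m)
    for i in range(1,n):
        if st[i,4]>=5:
            p=at_h(c,*ce[i],20)
            if abs(p[0]-520)<200 and abs(p[1])<420: print(ce[i].round(1),st[i,4],p.round(0))
cnt(im,c)
E
```

```text
shift [0.8038 0.0676 1.3647] turn [-0.0958  0.0049  0.0541] deg 19.823271778392183 dist 396.3166576425977 err 0.0 clear (np.float64(50.53525264408853), 'bottle') maxdq 0.08 qend [-0.16  0.57 -0.61  1.27 -1.13 -1.14]
[239.8 213.5] 1138 [590. 226.  20.]
[351.2 248.5] 31 [512. -27.  20.]
[347.3 263. ] 24 [480. -18.  20.]
[338.1 270.1] 22 [464.   2.  20.]
[325.9 271.8] 24 [460.  30.  20.]
```

>>> {"api": "arm_command", "payload": {
  "rows": [
    [[0.06, 0.005, 0.1], [-0.007, 0, 0.004]],
    [[0.14, 0.012, 0.24], [-0.017, 0.001, 0.009]],
    [[0.23, 0.019, 0.39], [-0.027, 0.001, 0.015]],
    [[0.32, 0.027, 0.54], [-0.038, 0.002, 0.021]],
    [[0.4, 0.034, 0.68], [-0.048, 0.002, 0.027]]
  ]
}}

```text
clock: 23.75
position: [517.5, -197.6, 156.6]
ee_rot: [-0.584, 0.642, -0.336, -0.367]
contact_force: [-0.2, 0.7, -0.8]
gripper_width: 63.2
grasp_force: 65.9
```

```bash
python3 nb.py | tail -1
```

```text
shift [ 0.3765 -0.1231  0.6569] turn [-0.044   0.0023  0.0251] deg 9.127437756566735 dist 191.7719136761168 err 0.0 clear (np.float64(49.62177135427295), 'bottle') maxdq 0.04 qend [-0.16  0.57 -0.61  1.27 -1.13 -1.14]
```

>>> {"api": "arm_command", "payload": {
  "rows": [
    [[0.09, -0.03, 0.16], [-0.011, 0, 0.006]],
    [[0.19, -0.062, 0.33], [-0.022, 0.001, 0.012]],
    [[0.28, -0.092, 0.49], [-0.033, 0.002, 0.019]],
    [[0.35, -0.115, 0.61], [-0.04, 0.002, 0.023]],
    [[0.376, -0.123, 0.657], [-0.044, 0.002, 0.025]]
  ]
}}

```text
clock: 24.3
position: [530.0, -390.2, 155.2]
ee_rot: [-0.529, 0.686, -0.307, -0.395]
contact_force: [-0.5, -0.1, -1.1]
gripper_width: 63.4
grasp_force: 66.1
```

>>> {"api": "arm_command", "payload": {
  "rows": [
    [[0, 0, 0], [0, 0, 0]],
    [[0, 0, 0], [0, 0, 0]]
  ]
}}

```text
clock: 24.5
position: [531.3, -386.5, 155.3]
ee_rot: [-0.531, 0.684, -0.308, -0.395]
contact_force: [-0.0, 0.9, -1.5]
gripper_width: 63.2
grasp_force: 66.1
```

```bash
cat > ct.py <<'E'
from h import *
def cnt(n):
    im,d,Q,c=cloud(n)
    hsv=cv2.cvtColor(im,cv2.COLOR_BGR2HSV); m=((hsv[...,1]>120)&((hsv[...,0]<14)|(hsv[...,0]>172))&(hsv[...,2]>40)).astype(np.uint8)
    k,_,st,ce=cv2.connectedComponentsWithStats(m)
    for i in range(1,k):
        if st[i,4]>=6:
            p=Q[int(ce[i][1]),int(ce[i][0])]
            if abs(p[0]-520)<180 and abs(p[1]+100)<360: print(n,ce[i].round(1),st[i,4],p.round(0))
for n in('top','scene','wrist'): cnt(n)
E
python3 ct.py
python3 - <<'E'
from pp import *
s=arm.read_state(); print(s['position']); path((np.array([526,-394.3,41.6]),T0))
E
```

```text
top [239.9 214.9] 1225 [579. 211. 110.]
top [334.1 237.1] 22 [537.  12.  26.]
top [348.4 247.8] 51 [516. -20.  15.]
top [347.5 263. ] 26 [479. -17.  30.]
top [326.2 271.9] 24 [461.  29.  24.]
top [338.3 270.5] 22 [464.   3.  29.]
scene [322.8 223.7] 31 [465.   3.  26.]
scene [334.6 226.2] 32 [465.  32.  28.]
scene [312.  226.8] 33 [482. -14.  28.]
scene [305.6 238.2] 69 [515. -18.  24.]
scene [315.4 249.2] 13 [537.  14.  28.]
scene [402.  290.8] 1673 [604. 222.  91.]
[ 531.98112034 -385.5179666   155.59297778]
shift [-0.3755  0.0155  0.2617] turn [-0.0045 -0.0001  0.0024] deg 0.9181764536296931 dist 114.49000775176845 err 0.0 clear (np.float64(27.404217128395885), 'mug') maxdq 0.03 qend [-0.2   0.74 -0.65  1.41 -1.07 -1.37]
```

All six beads are in the pot (four single blobs and one double, all inside the pot radius). I'll set the cup back down where it stood.

>>> {"api": "arm_command", "payload": {
  "rows": [
    [[-0.1, 0.004, 0.07], [-0.001, 0, 0.001]],
    [[-0.2, 0.008, 0.14], [-0.002, 0, 0.001]],
    [[-0.28, 0.012, 0.195], [-0.004, 0, 0.002]],
    [[-0.34, 0.015, 0.237], [-0.0045, 0, 0.0024]],
    [[-0.36, 0.0155, 0.251], [-0.0045, 0, 0.0024]]
  ]
}}

```text
clock: 25.15
position: [525.4, -394.1, 44.3]
ee_rot: [-0.527, 0.687, -0.304, -0.398]
contact_force: [-0.3, -0.6, -0.4]
gripper_width: 63.3
grasp_force: 66.2
```

>>> {"api": "arm_command", "payload": {
  "rows": [
    [[0, 0, 0], [0, 0, 0]],
    [[0, 0, 0], [0, 0, 0]]
  ]
}}

```text
clock: 25.35
position: [526.5, -394.8, 47.2]
ee_rot: [-0.525, 0.688, -0.306, -0.397]
contact_force: [-0.7, -0.4, -0.7]
gripper_width: 63.0
grasp_force: 66.2
```

Run:
```python
from pp import *
s=arm.read_state(); print(s['position'],s['contact_force']); sh,t=rel(np.array([*s['position'][:2],41.3]),T0); print(sh,t)
```

```text
[ 526.4808627  -394.83471743   47.18941694] [-0.74254022 -0.39022825 -0.70126288]
[-0.0204  0.0001  0.0117] [ 0.0001 -0.0003 -0.0006]
```

>>> {"api": "arm_command", "payload": {
  "rows": [
    [[-0.01, 0, 0.006], [0, 0, 0]],
    [[-0.018, 0, 0.0105], [0, 0, 0]],
    [[-0.02, 0, 0.0115], [0, 0, 0]],
    [[-0.02, 0, 0.0115], [0, 0, 0]]
  ]
}}

```text
clock: 25.75
position: [526.0, -395.3, 41.2]
ee_rot: [-0.525, 0.688, -0.305, -0.398]
contact_force: [0.2, 0.3, 0.4]
gripper_width: 63.3
grasp_force: 66.1
```

>>> {"api": "arm_command", "payload": {
  "rows": [
    [[-0.002, 0, 0.001], [0, 0, 0]],
    [[-0.002, 0, 0.001], [0, 0, 0]]
  ]
}}

```text
clock: 25.95
position: [526.0, -395.4, 41.2]
ee_rot: [-0.525, 0.687, -0.306, -0.398]
contact_force: [-1.2, 2.6, 6.4]
gripper_width: 63.3
grasp_force: 66.1
```

>>> {"api": "arm_command", "payload": {
  "rows": [
    [[0, 0, 0], [0, 0, 0]],
    [[0, 0, 0], [0, 0, 0]],
    [[0, 0, 0], [0, 0, 0]],
    [[0, 0, 0], [0, 0, 0]]
  ],
  "grip": 1
}}

```text
clock: 26.35
position: [525.6, -395.3, 39.5]
ee_rot: [-0.525, 0.688, -0.305, -0.398]
contact_force: [-0.1, 0.0, 0.2]
gripper_width: 85.7
grasp_force: 0.0
```

>>> {"api": "arm_command", "payload": {
  "rows": [
    [[0.05, 0, -0.029], [0, 0, 0]],
    [[0.15, 0, -0.087], [0, 0, 0]],
    [[0.3, 0, -0.173], [0, 0, 0]],
    [[0.45, 0, -0.26], [0, 0, 0]],
    [[0.52, 0, -0.3], [0, 0, 0]]
  ]
}}

```text
clock: 26.85
position: [526.4, -394.8, 195.0]
ee_rot: [-0.524, 0.689, -0.307, -0.396]
contact_force: [0.5, 0.6, 0.7]
gripper_width: 85.7
grasp_force: 0.0
```

>>> {"api": "arm_command", "payload": {
  "rows": [
    [[0.1, 0, -0.058], [0, 0, 0]],
    [[0.1, 0, -0.058], [0, 0, 0]],
    [[0.1, 0, -0.058], [0, 0, 0]],
    [[0.1, 0, -0.058], [0, 0, 0]]
  ]
}}

```text
clock: 27.25
position: [525.0, -394.7, 218.4]
ee_rot: [-0.525, 0.688, -0.304, -0.398]
contact_force: [0.4, -0.5, -0.8]
gripper_width: 85.6
grasp_force: 0.0
```

```bash
python3 ct.py
python3 - <<'E'
from h import *
for n in('top','scene','wrist'):
    im,d,Q,c=cloud(n)
    q=Q[(Q[...,2]>68)&(Q[...,2]<80)&(np.abs(Q[...,0]-529)<50)&(np.abs(Q[...,1]+376)<50)]
    if len(q): print('cup',n,len(q),cv2.minEnclosingCircle(q[:,:2].astype(np.float32)),np.percentile(q[:,2],[50,95]))
    for nm,(x,y,z0,z1) in dict(pin=(460,198,118,130),cgrip=(665,-78,118,130)).items():
        q=Q[(Q[...,2]>z0)&(Q[...,2]<z1)&(np.hypot(Q[...,0]-x,Q[...,1]-y)<25)]
        if len(q): print(nm,n,len(q),(q.min(0)+q.max(0))/2,q[:,2].max())
    if n=='top':
        d0=np.load('top0.npz')['P']; 
        for nm,(x,y,r,z0,z1) in dict(vase=(585,220,60,85,125),bottle=(418,-288,45,100,170),jar=(495,396,45,70,100),mug=(408,-113,55,55,90),tape=(492,-183,60,12,32)).items():
            f=lambda Q:Q[(Q[...,2]>z0)&(Q[...,2]<z1)&(np.hypot(Q[...,0]-x,Q[...,1]-y)<r)]
            a,b=f(d0),f(Q); print(nm,len(a),len(b),a.mean(0).round(1) if len(a) else 0,b.mean(0).round(1) if len(b) else 0)
print(arm.read_state()['contact_force'])
E
```

```text
top [239.9 214.9] 1227 [579. 211. 111.]
top [334.1 237.1] 22 [537.  12.  31.]
top [348.5 247.9] 52 [516. -20.  13.]
top [347.5 263. ] 26 [479. -17.  31.]
top [326.2 271.9] 24 [461.  29.  26.]
top [338.3 270.5] 22 [464.   3.  30.]
scene [322.8 223.7] 31 [466.   3.  27.]
scene [334.6 226.2] 32 [463.  31.  26.]
scene [312.  226.8] 33 [483. -14.  29.]
scene [305.6 238.2] 69 [515. -18.  23.]
scene [315.4 249.2] 13 [537.  14.  28.]
scene [401.9 290.8] 1666 [606. 223.  94.]
cup top 52 ((529.0203857421875, -377.21124267578125), 33.48329162597656) [74.56761891 78.67355499]
pin top 46 [459.29389834 197.51521484 124.68429799] 128.47187495576077
cgrip top 50 [664.95594668 -77.98847987 124.41765843] 129.42733424226094
vase 580 584 [582.2 218.4 106.3] [581.9 218.2 106.2]
bottle 604 595 [ 418.  -286.8  122.4] [ 417.8 -286.8  122.7]
jar 582 580 [490.9 401.9  84.2] [490.9 401.9  84.4]
mug 284 82 [ 414.  -115.6   71.1] [ 420.4 -149.1   71.8]
tape 381 279 [ 494.  -195.1   22. ] [ 486.5 -204.    21.9]
cup scene 214 ((528.216064453125, -373.5771789550781), 37.25461196899414) [73.64725553 77.92221387]
pin scene 57 [460.25311567 198.95995164 123.91792942] 129.65270654359313
cgrip scene 57 [665.24444743 -75.90714218 124.30035755] 129.80127948304732
cup wrist 953 ((528.3746948242188, -384.2138366699219), 32.424495697021484) [74.55451527 76.23574635]
[-1.03348061 -0.13075512  1.1457995 ]
```

Run:
```python
from h import *
im,d,Q,c=cloud('scene'); d0=np.load('scene0.npz')['P']
for nm,(x,y,r,z0,z1) in dict(mug=(408,-113,55,60,90),tape=(492,-183,60,14,32)).items():
    f=lambda Q:Q[(Q[...,2]>z0)&(Q[...,2]<z1)&(np.hypot(Q[...,0]-x,Q[...,1]-y)<r)]
    a,b=f(d0),f(Q); print(nm,len(a),len(b),((a.min(0)+a.max(0))/2).round(1),((b.min(0)+b.max(0))/2).round(1))
print(arm.job_done())
```

```text
mug 396 390 [ 418.3 -110.8   70.2] [ 419.6 -112.2   70.5]
tape 413 401 [ 495.8 -200.8   20.7] [ 496.6 -201.    22.2]
the job is handed in; nothing more can be done
None
```

I handed the job in at about 28 s of the 72 s limit: the pin is parked fully in the bracket, the cover is open on its stop, all six beads are in the pot, and the empty cup stands upright on the bench where it started. The bystanders I compared with the first pictures (vase, bottle, jar, mug, tape) had not moved; I did not re-check the brush.

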